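# Close the microtube rotor with its quick-thread nut

### The job

Close the loaded microtube rotor for its run: lay the round lid on it, down over the threaded stud. Then stand the red octagonal nut upright on the stud, open end down, and let go of it; take it again, back it off anticlockwise until its thread drops in, and screw it clockwise until it sits fully down on the lid's collar. Leave the tube rack and the glass beaker standing where they are.

Things in the scene. Friction and masses are not known exactly. Their poses are not given: they have to be found in the camera images.
- rotor: dark grey rotor, 132 mm in diameter, bolted to the worktop by a round grey stand; it cannot move or turn. Origin at the centre of the stand's underside, on the worktop; z up along the stud. The flat rim that carries the lid (radius 56 to 66 mm) is 64 mm above the origin. A plain boss on the stud, 42 mm in diameter, centres the lid; above it are thread ridges, 40 mm in outer diameter
- stud_top (a point): tip of the rotor's steel stud, on its axis, 125 mm above the rotor's origin; nose radius 9 mm at the tip, 14.5 mm from 6 mm lower down. Right-hand coarse thread, three starts. A nut set on at a chance angle rests on the thread ends, its open end 16 to 26 mm below this point; clockwise it soon meets a stop, so it must be backed off
- drop (a point): point on the stud's axis 93 mm above the rotor's origin. Nut backed off (anticlockwise from above, up to about 115 degrees): at the start it drops by its weight once no grip holds it up, its open end then within 1.5 mm of this height, and a stop ends that turn. From there 64 to 76 degrees clockwise lower it 4 to 5 mm, to its seat 88 mm above the rotor's origin, and end against a solid stop
- lid: round aluminium lid, 125 mm in diameter, about 0.18 kg, plate 6 mm thick, lying right way up on the worktop. Origin at the centre of its underside, z up. Round its central through hole (45 mm in diameter) stands a collar, 60 mm in outer diameter, up to 24 mm above the origin: grasp across it. On the rotor its origin is 64 mm above the rotor's origin
- nut: red octagonal hand nut, 54 mm across flats, 64 mm long, about 0.16 kg, hollow; one end open, the other closed (steel, black button). Origin at the centre of the open end, z along the axis to the closed end; flats face its x and y axes and midway between. It starts lying on a flat, z level and pointing to the left, more or less towards the robot. Three hidden lugs inside the open end (31 mm between tips) are its thread
- tube_rack: blue tube rack with vials, 66 x 152 mm and 66 mm high, standing at the back; bystander, to be left alone. Origin at the centre of its underside. On its right a tall fixed filter rig fills the space from x = 0.49 m, y = -0.2 m outwards, up to 0.7 m high: keep the arm clear of it
- beaker_100: empty glass beaker, 58 mm in diameter, 70 mm high, at the back; bystander, to be left alone. Origin at the centre of its underside

How it is judged:
By the outcome, as a careful person would: the job done as asked, in the order asked, and still so for the second after the job is handed in, with the robot touching nothing.
It also fails if it takes over 72 s, if anything falls off the work surface, if the arm or the gripper's body presses on something with over 40 N, if the wrist force passes 120 N, or if a joint passes its speed limit or range.

### The arm

A 6-joint arm with a two-finger parallel gripper is mounted at the origin on a cart in front of the work surface, level with it; the furniture and walls round the work are solid. World frame = base frame: x ahead of the robot, y to its left, z up, the work surface at z = 0. Lengths are in mm, angles in rad, forces in N, time in s.
With the tool pointing down it reaches from about 350 to 975 mm from the base axis. Payload 7.1 kg.
Tool frame: the origin (TCP) lies at the centre of the arm's flange, where the gripper is bolted on; the fingertips stand 182 mm ahead of it and the grasp point (between the pads) lies 163 mm ahead of it; z points along the fingers, y is the line along which they close (so a half turn about z gives the same grasp; the last joint's range is limited). The gripper opens to 88 mm and grips with 3 to 60 N. Pads are 20 mm wide; open, the fingers measure 115 mm over their backs; the gripper's body (75 mm by 178 mm) begins 61 mm behind the grasp point.
Start: joints at [1.158, 0.423, 1.63, -0, 1.089, -0.019], TCP at [239.781, 577.158, 404.675] pointing down, gripper open.
Joint ranges: [-3, 3], [-0.9, 2.11], [0.09, 2.58], [-1.31, 4.45], [0.11, 2.69], [-2.54, 2.54]. Speed limits (rad/s): [2.39, 2.39, 3.01, 3.14, 3.14, 3.14].

### API

Orientations are given as a rotation vector (axis times angle).
In Python, from workcell import readout, get_image, ctrl gives the robot as it stands.
- The arm moves only by the tool step_arm, never from a script. Its argument "targets" is a list that holds one entry, the list of rows, each a list of 7 numbers: the shift along the world's x, y, z as a fraction of full scale, then the turn, a rotation vector about the world's x, y, z as a fraction of full scale, then the opening, from 0 (shut) to 1 (fully open). In form: [[[dx, dy, dz, wx, wy, wz, claw], ...]]. A call has exactly 5 rows; each row shifts and turns the commanded pose from where the row before left it; what a row does not reach is not made up. Full scale, the value 1, is 0.05 m for a shift and 4 degrees for a turn. A row lasts 1/8 s, in which the tool goes at most 62.5 mm and 10.7 degrees, less where a joint would pass 70% of its speed; a pose out of reach is approached as far as the arm can. A call with a number of a shift or a turn outside -1 to 1 is refused whole. A call with a gripper value outside its range is refused whole. The fingers move at their own pace and stop on an object; the grip force is fixed at half the most. Time passes only in rows, so rows that do not move let the fingers close, or fill a call up. It gives the time, the measured TCP pose, the force, the opening and the grip force at its end, in the units of the state.
- readout.get_obs(): the state, without advancing time (a new reading comes with each control period).
- get_image(name): name is "scene" or "side" or "wrist"; returns a dict with "pixels" (384x512x3 uint8, red, green, blue), "intrinsics" (3x3 intrinsics, pixels), "k1" (the pictures are not rectified: a ray, as slopes to the right and down, at radius r is drawn at 1 + k1 r^2 times it, then the intrinsics apply), "extrinsics" (4x4, takes a point from world to camera coordinates). Camera axes: x right, y down, z forward; pixel columns grow to the right and rows downward; lengths in mm; the calibration is good to about 2 mm. A picture is of the moment at which its call begins. There is no depth.
- ctrl.close_job(): hands the job in; it is judged then, once.
The state is a dict: "t": time; "qpos": joint angles; "qvel": joint speeds; "joint_torque": joint torques, N m; "ee_pos": TCP position; "orientation": TCP orientation; "ft_force": force on the tool from outside, world axes, zero at the start; "moment": the same for the moment, N m; "width": finger opening in mm; "grasp_force": force on a finger pad.
Only numpy, scipy, OpenCV 4.12 (cv2) and the standard library are available. Lean on these libraries where they do the work, as an engineer would, in place of code of your own. Each camera call takes 0.05 s, during which the arm holds its last target. There are 200 camera calls.

## Working session

There is one attempt and no reset: what is moved stays moved. The work goes in short steps, Python scripts to look and compute and a tool call to move; the robot and the scene stay as the last step left them, time stands still between calls to the robot, and variables do not carry over. Pictures are saved under pics/ and viewed, at most 10 in all, crops included, and the job is handed in when it is done.

Besides the shell and the picture viewer there is one more tool, called after "Request:" as name(argument=value, ...) on one line, values as JSON. step_arm: Moves the arm, as the interface text tells. Shift numbers are shares of 0.05 m and turn numbers shares of 4 degrees, none past 1 either way. Its arguments: {"type":"object","properties":{"targets":{"type":"array"}},"required":["targets"]}

```bash
mkdir -p pics; cat > h.py <<'E'
import numpy as np, cv2
from workcell import readout, get_image, ctrl
def ray(im,u,v):
    K=im["intrinsics"];x=(u-K[0,2])/K[0,0];y=(v-K[1,2])/K[1,1]
    rd=np.hypot(x,y);r=rd
    for _ in range(30): r=rd/(1+im["k1"]*r*r)
    s=r/rd if rd>0 else 1
    E=np.array(im["extrinsics"]);R=E[:3,:3];return -R.T@E[:3,3],R.T@np.array([x*s,y*s,1])
def onz(im,u,v,z):
    o,d=ray(im,u,v);return o+d*(z-o[2])/d[2]
def proj(im,p):
    E=np.array(im["extrinsics"]);c=E[:3,:3]@np.array(p)+E[:3,3];x,y=c[:2]/c[2];f=1+im["k1"]*(x*x+y*y)
    K=im["intrinsics"];return K[0,0]*x*f+K[0,2],K[1,1]*y*f+K[1,2]
def tri(a,b):
    (o1,d1),(o2,d2)=a,b;d1=d1/np.linalg.norm(d1);d2=d2/np.linalg.norm(d2)
    s=np.linalg.lstsq(np.c_[d1,-d2],o2-o1,rcond=None)[0];p,q=o1+s[0]*d1,o2+s[1]*d2
    return (p+q)/2,np.linalg.norm(p-q)
def save(im,n): cv2.imwrite("pics/"+n,cv2.cvtColor(im["pixels"],cv2.COLOR_RGB2BGR))
E
python3 - <<'E'
from h import *
np.set_printoptions(suppress=True,precision=3)
o=readout.get_obs();print(o)
ims={n:get_image(n) for n in("scene","side","wrist")}
import pickle;pickle.dump(ims,open("i0.pkl","wb"))
for n,i in ims.items():
    i["intrinsics"]=np.array(i["intrinsics"]);o,d=ray(i,256,192);print(n,o,d,i["k1"],i["intrinsics"][0,0])
m=cv2.hconcat([cv2.cvtColor(ims[n]["pixels"],cv2.COLOR_RGB2BGR) for n in ims]);
save(ims["scene"],"s0.png");save(ims["side"],"d0.png");save(ims["wrist"],"w0.png")
E
```

```text
{'t': 0.0, 'qpos': array([ 1.158,  0.424,  1.631, -0.   ,  1.089, -0.019]), 'qvel': array([-0.   , -0.002,  0.002, -0.002,  0.001,  0.001]), 'joint_torque': array([  0.002, -54.462, -27.367,   0.064,   0.023,  -0.   ]), 'ee_pos': array([239.692, 576.916, 403.921]), 'orientation': array([-0.615, -3.081,  0.002]), 'ft_force': array([ 0.146, -0.481,  0.158]), 'moment': array([-0.005,  0.041, -0.   ]), 'grasp_force': 0.0, 'width': 87.96606285609539}
scene [ -54.692 -344.898  469.709] [ 0.765  0.504 -0.402] -0.008166177251634873 400.874817905159
side [437.768 789.406 764.326] [ 0.186 -0.691 -0.698] 0.027561830674831294 407.7089075095695
wrist [160.939 609.966 384.121] [ 0.282 -0.127 -0.951] -0.01728079590094611 285.686533585529
```

View pics/s0.png

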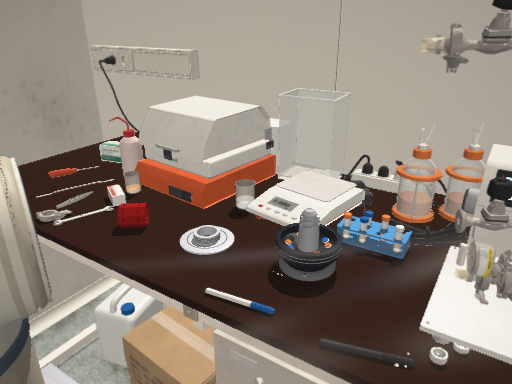

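View pics/d0.png

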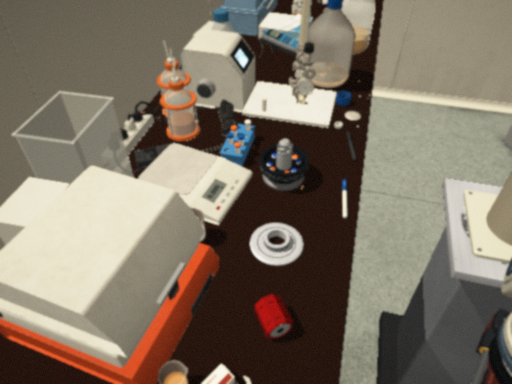

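```bash
cat > m.py <<'E'
from h import *
import pickle
np.set_printoptions(suppress=True,precision=1)
ims=pickle.load(open("i0.pkl","rb"))
def comp(mask,seed):
    n,l,s,c=cv2.connectedComponentsWithStats(mask.astype(np.uint8))
    k=l[seed[1],seed[0]]
    return (l==k).astype(np.uint8),s[k],c[k]
def circ(P):
    A=np.c_[2*P,np.ones(len(P))];s=np.linalg.lstsq(A,(P**2).sum(1),rcond=None)[0]
    r=np.sqrt(s[2]+s[0]**2+s[1]**2);return s[:2],r,np.std(np.hypot(*(P-s[:2]).T)-r)
for n,sl,sn,zl in(("scene",(190,245),(133,215),3),("side",(258,243),(265,310),5)):
    im=ims[n];im["intrinsics"]=np.array(im["intrinsics"]);p=im["pixels"].astype(int)
    m,s,c=comp(p.min(2)>100,sl);h=max(cv2.findContours(m,0,2)[0],key=len)[:,0]
    P=np.array([onz(im,u,v,6)[:2] for u,v in h]);print(n,"lid",s,circ(P))
    m,s,c=comp((p[...,0]>80)&(p[...,0]>2*p[...,1]),sn);h=max(cv2.findContours(m,0,2)[0],key=len)
    hull=cv2.convexHull(h);print("nut",s,c,cv2.approxPolyDP(hull,2,True)[:,0].tolist())
    print(" nut centroid z27",onz(im,*c,27),cv2.minAreaRect(h))
E
python3 m.py
python3 - <<'E'
from h import *;import pickle
ims=pickle.load(open("i0.pkl","rb"))
def crop(n,x,y,w,h,f): return cv2.resize(cv2.cvtColor(ims[n]["pixels"],4)[y:y+h,x:x+w],None,fx=f,fy=f,interpolation=2)
a=cv2.vconcat([crop("scene",270,200,80,80,4),crop("scene",100,190,80,60,4)])
b=cv2.vconcat([crop("side",245,125,80,80,4),crop("side",240,280,80,60,4)])
cv2.imwrite("pics/c0.png",cv2.hconcat([a,b]))
E
```

```text
scene lid [ 180  225   55   30 1231] (array([545.9, 187.1]), np.float64(62.66104613948205), np.float64(1.6697306069138356))
nut [117 202  32  25 703] [132.8 214.4] [[146, 203], [147, 225], [121, 226], [118, 223], [117, 210], [121, 204]]
 nut centroid z27 [512.3 390.7  27. ] ((132.5, 214.0), (24.0, 31.0), 90.0)
side lid [ 249  222   55   44 1667] (array([550.9, 191.4]), np.float64(62.88779417452992), np.float64(0.9960103242011623))
nut [254 294  37  43 909] [270.4 312.9] [[273, 294], [279, 298], [290, 322], [267, 336], [254, 305], [260, 298]]
 nut centroid z27 [518.9 382.1  27. ] ((271.0000305175781, 313.5), (37.565940856933594, 29.068883895874023), 63.43495178222656)
```

View pics/c0.png

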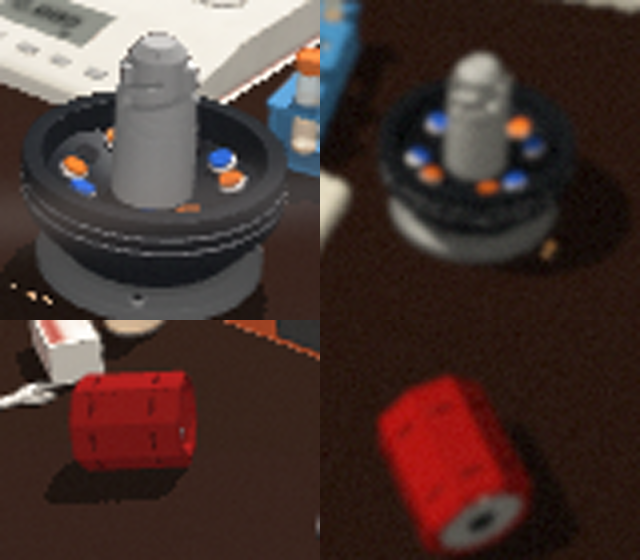

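Scene and side views: lid at scene (207,239) and side (276,243), nut at scene (133,215) and side (271,313), stud tip at scene (309,208) and side (285,138). The nut's closed end, with the black button, faces side-image lower right.

```bash
python3 - <<'E'
from h import *;import pickle
np.set_printoptions(suppress=True,precision=1)
ims=pickle.load(open("i0.pkl","rb"))
for i in ims.values(): i["intrinsics"]=np.array(i["intrinsics"])
S,D=ims["scene"],ims["side"]
print("stud",tri(ray(S,309.5,209.5),ray(D,285.2,138.7)))
for z in(0,):print("stand scene",onz(S,307,272,z),"side",onz(D,284,180,z))
# rim outer extremes on z=64 (left,right)
for n,a,b in((S,(275.3,239),(342,239)),(D,(259.5,164),(308.7,164))): print("rim",onz(n,*a,64),onz(n,*b,64))
for a,b,z in(((254,305),(267,336),40),((279,298),(290,322),40)):
    p,q=onz(D,*a,z),onz(D,*b,z);print("edge",p,q,np.degrees(np.arctan2(*(q-p)[1::-1])),np.linalg.norm(q-p))
E
```

```text
stud (array([584.3, -48.6, 127.8]), np.float64(3.4826471201086253))
stand scene [560.4 -60.3   0. ] side [579.1 -33.2   0. ]
rim [543.6   4.5  64. ] [ 614.7 -107.1   64. ]
rim [643.2  -9.   64. ] [517.2 -42.3  64. ]
edge [552.6 381.2  40. ] [512.7 436.3  40. ] 125.90495648088634 68.09744394701767
edge [508.4 353.4  40. ] [477.  398.1  40. ] 125.09455329377116 54.63799224037392
```

Request:
step_arm(targets=[[[0.62,-0.78,-0.2,0,0,0,1],[0.62,-0.78,-0.2,0,0,0,1],[0.62,-0.78,-0.2,0,0,0,1],[0.62,-0.78,-0.2,0,0,0,1],[0.62,-0.78,-0.2,0,0,0,1]]])

```text
t: 0.78
ee_pos: [395.5, 380.8, 354.3]
orientation: [-0.614, -3.081, 0.0]
ft_force: [-0.1, -0.6, 0.7]
width: 88.1
grasp_force: 0.0
```

Request:
step_arm(targets=[[[0.62,-0.78,-0.2,0,0,0,1],[0.62,-0.78,-0.2,0,0,0,1],[0.62,-0.78,-0.2,0,0,0,1],[0.62,-0.78,-0.2,0,0,0,1],[0.62,-0.78,-0.2,0,0,0,1]]])

```text
t: 1.4
ee_pos: [550.6, 185.7, 304.2]
orientation: [-0.615, -3.081, 0.0]
ft_force: [-0.0, -0.1, 0.1]
width: 87.8
grasp_force: 0.0
```

```bash
python3 - <<'E'
from h import *;import pickle
np.set_printoptions(suppress=True,precision=3)
i=get_image("wrist");i["intrinsics"]=np.array(i["intrinsics"]);pickle.dump(i,open("i1.pkl","wb"));o=readout.get_obs()
print(o["qpos"],o["ee_pos"],o["ft_force"]);save(i,"w1.png")
E
```

```text
[ 0.298  0.495  1.792 -0.002  0.854 -0.876] [553.264 182.137 303.264] [ 1.875 -3.309 -0.585]
```

View pics/w1.png

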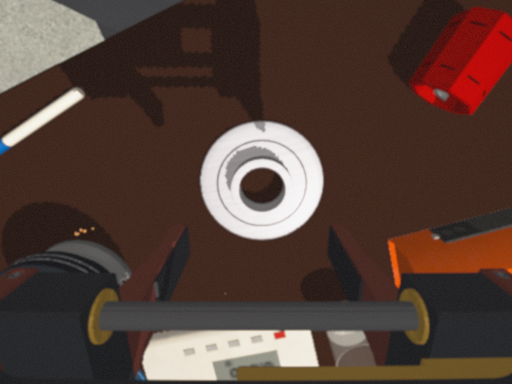

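Wrist view: lid plate centred near (262,180), collar top near (262,185); nut's upper right, rotor edge lower left.

```bash
sed -i '/^for n,sl/,$d' m.py; sed -i '/^ims=/d' m.py; cat > w.py <<'E'
from m import *
i=get_image("wrist");i["intrinsics"]=np.array(i["intrinsics"]);p=i["pixels"].astype(int)
o=readout.get_obs();print("ee",o["ee_pos"],o["orientation"],o["qpos"])
def circle(seed,z,thr=110):
    m,s,c=comp(p.min(2)>thr,seed);h=max(cv2.findContours(m,0,2)[0],key=len)[:,0]
    h=h[(h[:,1]<380)];P=np.array([onz(i,u,v,z)[:2] for u,v in h]);return circ(P)
E
python3 - <<'E'
from w import *
print(circle((262,135),6))
# collar hole top z=24: dark hole inside
h=cv2.HoughCircles(cv2.cvtColor(i["pixels"],7),cv2.HOUGH_GRADIENT,1,5,param1=80,param2=20,minRadius=20,maxRadius=70)
for u,v,r in h[0][:5]: print(u,v,r,onz(i,u,v,24),onz(i,u,v,6))
E
```

```text
ee [551.8 183.9 303.6] [-0.6 -3.1  0. ] [ 0.3  0.5  1.8 -0.   0.9 -0.9]
(array([548.6, 190.6]), np.float64(62.12742506452269), np.float64(0.34135583280596826))
264.5 178.5 45.0 [542.5 193.1  24. ] [547.2 191.6   6. ]
262.5 167.5 52.1 [532.  195.4  24. ] [536. 194.   6.]
254.5 178.5 37.1 [538.9 184.4  24. ] [543.4 182.3   6. ]
264.5 184.5 22.5 [548.  190.9  24. ] [553.1 189.2   6. ]
273.5 175.5 35.8 [543.1 202.   24. ] [547.8 201.1   6. ]
```

Request:
step_arm(targets=[[[-0.02,0.06,-0.5,0,0,0,1],[0,0,-0.5,0,0,0,1],[0,0,-0.5,0,0,0,1],[0,0,-0.5,0,0,0,1],[0,0,-0.26,0,0,0,1]]])

```text
t: 2.12
ee_pos: [548.0, 190.6, 190.5]
orientation: [-0.614, -3.079, 0.001]
ft_force: [-0.4, -0.6, -0.1]
width: 88.0
grasp_force: 0.0
```

Request:
step_arm(targets=[[[0,0,0,0,0,0,1],[0,0,0,0,0,0,0.3],[0,0,0,0,0,0,0.3],[0,0,0,0,0,0,0.3],[0,0,0,0,0,0,0.3]]])

```text
t: 2.75
ee_pos: [549.0, 190.2, 192.3]
orientation: [0.614, 3.08, 0.001]
ft_force: [0.6, 0.2, 5.5]
width: 60.8
grasp_force: 30.0
```

Request:
step_arm(targets=[[[0,0,0,0,0,0,0.3],[0,0,0,0,0,0,0.3],[0,0,0.4,0,0,0,0.3],[0,0,1,0,0,0,0.3],[0,0,1,0,0,0,0.3]]])

```text
t: 3.38
ee_pos: [548.4, 190.0, 313.5]
orientation: [-0.615, -3.08, 0.001]
ft_force: [0.7, 0.6, -2.5]
width: 60.9
grasp_force: 30.0
```

Request:
step_arm(targets=[[[-0.06,-0.115,0.02,0,0,-1,0.3],[-0.06,-0.115,0.02,0,0,-1,0.3],[-0.06,-0.115,0.02,0,0,-1,0.3],[-0.06,-0.115,0.02,0,0,-1,0.3],[-0.06,-0.115,0.02,0,0,-1,0.3]]])

```text
t: 4.0
ee_pos: [533.4, 161.1, 317.6]
orientation: [1.144, 2.926, 0.0]
ft_force: [0.2, 0.4, -1.6]
width: 60.8
grasp_force: 30.0
```

Request:
step_arm(targets=[[[-0.06,-0.115,0.02,0,0,-1,0.3],[-0.06,-0.115,0.02,0,0,-1,0.3],[-0.06,-0.115,0.02,0,0,-1,0.3],[-0.06,-0.115,0.02,0,0,-1,0.3],[-0.06,-0.115,0.02,0,0,-1,0.3]]])

```text
t: 4.62
ee_pos: [518.4, 132.4, 322.6]
orientation: [1.634, 2.683, 0.0]
ft_force: [-0.1, 0.2, -2.0]
width: 61.0
grasp_force: 30.0
```

Request:
step_arm(targets=[[[-0.06,-0.115,0.02,0,0,-1,0.3],[-0.06,-0.115,0.02,0,0,-1,0.3],[-0.06,-0.115,0.02,0,0,-1,0.3],[-0.06,-0.115,0.02,0,0,-1,0.3],[-0.06,-0.115,0.02,0,0,-1,0.3]]])

```text
t: 5.25
ee_pos: [503.4, 103.6, 327.6]
orientation: [2.075, 2.358, 0.0]
ft_force: [0.5, 0.4, -2.1]
width: 60.5
grasp_force: 30.0
```

Request:
step_arm(targets=[[[-0.06,-0.115,0.02,0,0,-1,0.3],[-0.06,-0.115,0.02,0,0,-1,0.3],[-0.06,-0.115,0.02,0,0,-1,0.3],[-0.06,-0.115,0.02,0,0,-1,0.3],[-0.06,-0.115,0.02,0,0,-1,0.3]]])

```text
t: 5.88
ee_pos: [488.4, 74.9, 332.6]
orientation: [2.453, 1.962, 0.001]
ft_force: [0.2, -0.5, -1.6]
width: 60.4
grasp_force: 30.0
```

Request:
step_arm(targets=[[[-0.06,-0.115,0.02,0,0,-1,0.3],[-0.06,-0.115,0.02,0,0,-1,0.3],[-0.06,-0.115,0.02,0,0,-1,0.3],[-0.06,-0.115,0.02,0,0,-1,0.3],[-0.06,-0.115,0.02,0,0,-1,0.3]]])

```text
t: 6.5
ee_pos: [473.4, 46.2, 337.6]
orientation: [2.757, 1.506, 0.001]
ft_force: [-0.5, -0.5, -2.3]
width: 61.1
grasp_force: 30.0
```

Request:
step_arm(targets=[[[-0.06,-0.115,0.02,0,0,-1,0.3],[-0.06,-0.115,0.02,0,0,-1,0.3],[-0.06,-0.115,0.02,0,0,-1,0.3],[-0.06,-0.115,0.02,0,0,-1,0.3],[-0.06,-0.115,0.02,0,0,-1,0.3]]])

```text
t: 7.12
ee_pos: [458.4, 17.5, 342.5]
orientation: [2.977, 1.005, 0.001]
ft_force: [0.6, -0.1, -1.5]
width: 60.7
grasp_force: 30.0
```

Request:
step_arm(targets=[[[-0.06,-0.115,0.02,0,0,-1,0.3],[-0.06,-0.115,0.02,0,0,-1,0.3],[-0.06,-0.115,0.02,0,0,-1,0.3],[-0.06,-0.115,0.02,0,0,-1,0.3],[-0.06,-0.115,0.02,0,0,-1,0.3]]])

```text
t: 7.75
ee_pos: [443.4, -11.3, 347.5]
orientation: [3.106, 0.472, 0.001]
ft_force: [0.0, -0.6, -2.0]
width: 60.9
grasp_force: 30.0
```

Request:
step_arm(targets=[[[-0.06,-0.115,0.02,0,0,-1,0.3],[-0.06,-0.115,0.02,0,0,-1,0.3],[-0.06,-0.115,0.02,0,0,-1,0.3],[-0.06,-0.115,0.02,0,0,-1,0.3],[-0.06,-0.115,0.02,0,0,-1,0.3]]])

```text
t: 8.38
ee_pos: [428.4, -40.0, 352.5]
orientation: [3.141, -0.074, 0.001]
ft_force: [1.2, -1.4, -1.9]
width: 60.3
grasp_force: 30.0
```

```bash
python3 - <<'E'
from w import *
np.set_printoptions(suppress=True,precision=2)
get_image("wrist");i=get_image("wrist");i["intrinsics"]=np.array(i["intrinsics"]);pickle.dump(i,open("i2.pkl","wb"));save(i,"w2.png")
o=readout.get_obs();print("ee",o["ee_pos"],o["orientation"],o["qpos"],o["t"],o["grasp_force"])
E
```

```text
ee [428.1 -40.4 352.5] [ 3.1 -0.1  0. ] [-0.1  0.2  2.1 -0.   0.8  1.5]
ee [428.53 -39.96 352.33] [ 3.14 -0.07  0.  ] [-0.12  0.22  2.09  0.    0.84  1.49] 8.525 29.999763825908303
```

View pics/w2.png

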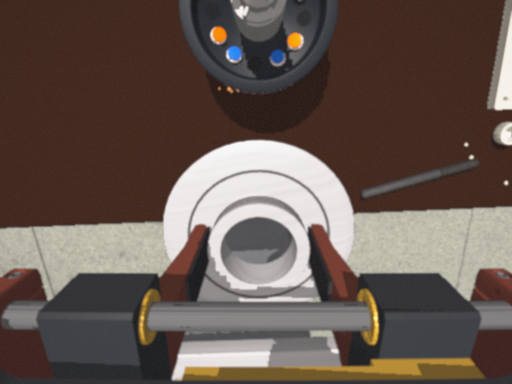

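Wrist view: the lid is held between the fingers, and the rotor at top centre (stud about (260,8)) is cut off. I'll move 50 mm nearer.

Request:
step_arm(targets=[[[0.5,0,0,0,0,0,0.3],[0.5,0,0,0,0,0,0.3],[0,0,0,0,0,0,0.3],[0,0,0,0,0,0,0.3],[0,0,0,0,0,0,0.3]]])

```text
t: 9.15
ee_pos: [477.9, -39.7, 351.5]
orientation: [-3.141, 0.07, 0.002]
ft_force: [-0.3, 0.4, -1.7]
width: 60.9
grasp_force: 30.0
```

```bash
python3 - <<'E'
from w import *
np.set_printoptions(suppress=True,precision=2)
pickle.dump(i,open("i3.pkl","wb"))
a=cv2.cvtColor(i["pixels"],4)[0:190,150:370]
cv2.imwrite("pics/w3.png",cv2.resize(a,None,fx=3,fy=3,interpolation=2))
for p_ in([584,-48,125],[584,-48,64],[584,-48,119]): print(proj(i,p_))
E
```

```text
ee [478.  -39.8 351.7] [-3.1  0.1  0. ] [-0.1  0.3  2.   0.   0.9  1.5]
(np.float64(264.7620035035582), np.float64(63.55576490792858))
(np.float64(263.32307470129433), np.float64(71.75228271759973))
(np.float64(264.5826494155356), np.float64(64.57726302861455))
```

View pics/w3.png

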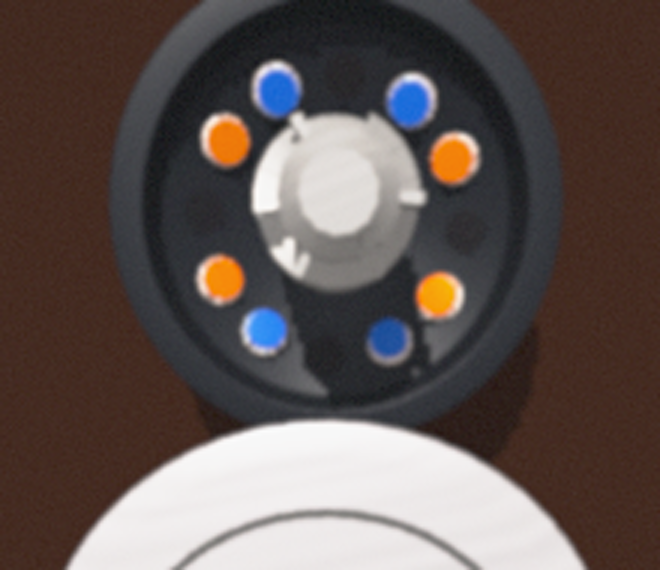

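Crop: the stud's tip disc is centred at (340,191), full-image (263.3,63.7), which agrees with the prediction (264.8,63.6).

```bash
python3 - <<'E'
from m import *
i=pickle.load(open("i3.pkl","rb"));p=i["pixels"].astype(int)
g=cv2.GaussianBlur(cv2.cvtColor(i["pixels"],7),(3,3),0)
for t in(190,200,210):
    m,s,c=comp(g>t,(263,63));
    h=max(cv2.findContours(m,0,2)[0],key=len)[:,0];print(t,s,c,onz(i,*c,125),circ(np.array([onz(i,u,v,125)[:2] for u,v in h])))
# inner rim edge: brown-vs-grey outer silhouette
hsv=cv2.cvtColor(i["pixels"],cv2.COLOR_RGB2HSV)
# rows scan for outer edge: brown has R-B>15
d=cv2.GaussianBlur((p[...,0]-p[...,2]).astype(np.float32),(5,5),0)
pts=[]
for r in range(20,95,5):
    l=[u for u in range(170,260) if d[r,u]<8][0]; 
    q=[u for u in range(260,350) if d[r,u]>8 and (d[r,u:u+4]>8).all() and u>325]
    pts+= [(l,r)]+([(q[0],r)] if q else [])
for z in(64,58): print(z,circ(np.array([onz(i,u,v,z)[:2] for u,v in pts])))
# lid outline z: lid bottom ~352-192
m,s,c=comp(p.min(2)>110,(263,150));h=max(cv2.findContours(m,0,2)[0],key=len)[:,0];h=h[(h[:,1]<200)]
for z in(163,165,167):print(z,circ(np.array([onz(i,u,v,z)[:2] for u,v in h])))
E
```

```text
190 [ 235   39   51   39 1232] [258.5  57. ] [588.2 -44.  125. ] (array([588.7, -45.1]), np.float64(12.74152188134343), np.float64(2.176105500019671))
200 [ 235   39   41   38 1063] [257.4  57.5] [587.9 -43.3 125. ] (array([587., -43.]), np.float64(11.623828850455224), np.float64(2.2462886629757515))
210 [235  39  40  38 910] [257.   58.3] [587.5 -43.  125. ] (array([586.8, -42.5]), np.float64(10.66475417328884), np.float64(2.6067458936134056))
64 (array([584.4, -46.9]), np.float64(65.3711610692466), np.float64(0.2643807121996476))
58 (array([584.9, -46.9]), np.float64(66.83674807781048), np.float64(0.27030798855175153))
163 (array([476.8, -38.9]), np.float64(62.20614185245111), np.float64(0.1954466687655325))
165 (array([477.8, -38.9]), np.float64(61.468335093847074), np.float64(0.19312853957653883))
167 (array([478.8, -39. ]), np.float64(60.730528335243164), np.float64(0.1908104103875717))
```

Request:
step_arm(targets=[[[0.5,-0.04,0,0,0,0,0.3],[0.6,-0.04,0,0,0,0,0.3],[0.6,-0.04,0,0,0,0,0.3],[0.44,-0.04,0,0,0,0,0.3],[0,0,-0.3,0,0,0,0.3]]])

```text
t: 9.82
ee_pos: [586.8, -48.0, 337.1]
orientation: [3.141, -0.07, 0.005]
ft_force: [0.4, -0.4, -2.0]
width: 60.8
grasp_force: 30.0
```

Request:
step_arm(targets=[[[0,0,-0.2,0,0,0,0.3],[0,0,-0.2,0,0,0,0.3],[0,0,-0.2,0,0,0,0.3],[0,0,-0.2,0,0,0,0.3],[0,0,-0.2,0,0,0,0.3]]])

```text
t: 10.45
ee_pos: [585.8, -47.8, 286.1]
orientation: [-3.141, 0.07, -0.0]
ft_force: [0.5, -0.9, -1.8]
width: 60.7
grasp_force: 30.0
```

```bash
python3 - <<'E'
from w import *
o=readout.get_obs();print(o["ft_force"],o["moment"])
a=cv2.cvtColor(i["pixels"],4)[150:384,130:390];b=get_image("scene");b=cv2.cvtColor(b["pixels"],4)[150:290,250:370]
cv2.imwrite("pics/w4.png",cv2.hconcat([cv2.resize(a,(390,351)),cv2.resize(b,(301,351))]))
E
```

```text
ee [585.3 -47.8 284.8] [-3.1  0.1  0. ] [-0.1  0.5  1.8  0.   0.8  1.5]
[ 0.1 -0.8 -2.7] [0.  0.2 0. ]
```

View pics/w4.png

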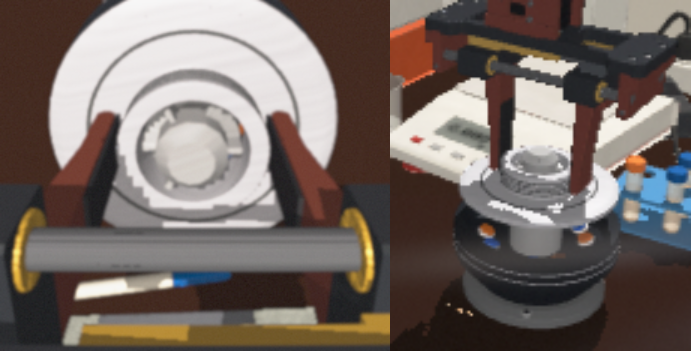

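The lid is around the stud with the stud central in the hole, and there's no contact force. Continuing down.

Request:
step_arm(targets=[[[0,0,-0.12,0,0,0,0.3],[0,0,-0.12,0,0,0,0.3],[0,0,-0.12,0,0,0,0.3],[0,0,-0.08,0,0,0,0.3],[0,0,-0.06,0,0,0,0.3]]])

```text
t: 11.18
ee_pos: [585.8, -47.8, 261.4]
orientation: [-3.141, 0.07, 0.0]
ft_force: [-0.0, 1.1, -1.4]
width: 61.1
grasp_force: 30.0
```

Request:
step_arm(targets=[[[0,0,-0.04,0,0,0,0.3],[0,0,-0.04,0,0,0,0.3],[0,0,-0.03,0,0,0,0.3],[0,0,0,0,0,0,0.3],[0,0,0,0,0,0,0.3]]])

```text
t: 11.8
ee_pos: [585.8, -47.8, 256.4]
orientation: [3.141, -0.07, 0.0]
ft_force: [-1.0, 0.4, 0.2]
width: 60.6
grasp_force: 30.0
```

Request:
step_arm(targets=[[[0,0,-0.01,0,0,0,0.3],[0,0,0,0,0,0,1],[0,0,0,0,0,0,1],[0,0,0,0,0,0,1],[0,0,0,0,0,0,1]]])

```text
t: 12.42
ee_pos: [585.8, -47.9, 255.6]
orientation: [-3.141, 0.07, 0.0]
ft_force: [0.7, -0.1, -0.1]
width: 88.1
grasp_force: 0.0
```

Request:
step_arm(targets=[[[0,0,0.3,0,0,0,1],[0,0,0.6,0,0,0,1],[0,0,0.8,0,0,0,1],[-0.5,0,0.3,0,0,0,1],[-0.5,0,0,0,0,0,1]]])

```text
t: 13.05
ee_pos: [535.8, -47.9, 358.3]
orientation: [3.14, -0.07, 0.007]
ft_force: [-0.4, -1.0, 0.1]
width: 88.0
grasp_force: 0.0
```

Request:
step_arm(targets=[[[-0.7,0,0,0,0,0,1],[-0.5,0,0,0,0,0,1],[-0.0,0,0,0,0,0,1],[0,0,0,0,0,0,1],[0,0,0,0,0,0,1]]])

```text
t: 13.68
ee_pos: [476.8, -47.9, 356.0]
orientation: [3.141, -0.07, 0.002]
ft_force: [0.6, 0.1, -0.5]
width: 88.0
grasp_force: 0.0
```

```bash
python3 - <<'E'
from w import *
pickle.dump(i,open("i5.pkl","wb"))
a=cv2.cvtColor(i["pixels"],4)[0:220,150:380]
s=get_image("scene");b=cv2.cvtColor(s["pixels"],4)[190:290,260:360]
cv2.imwrite("pics/w5.png",cv2.hconcat([cv2.resize(a,(460,440),interpolation=2),cv2.resize(b,(330,440),interpolation=2)]))
print(proj(i,[585.3,-47.8,125]),proj(i,[585.3,-47.8,88]))
E
```

```text
ee [476.7 -47.9 355.8] [ 3.1 -0.1  0. ] [-0.1  0.3  2.   0.   0.9  1.5]
(np.float64(252.10650095331465), np.float64(62.02556738207832)) (np.float64(253.09895173650472), np.float64(67.74695624208672))
```

View pics/w5.png

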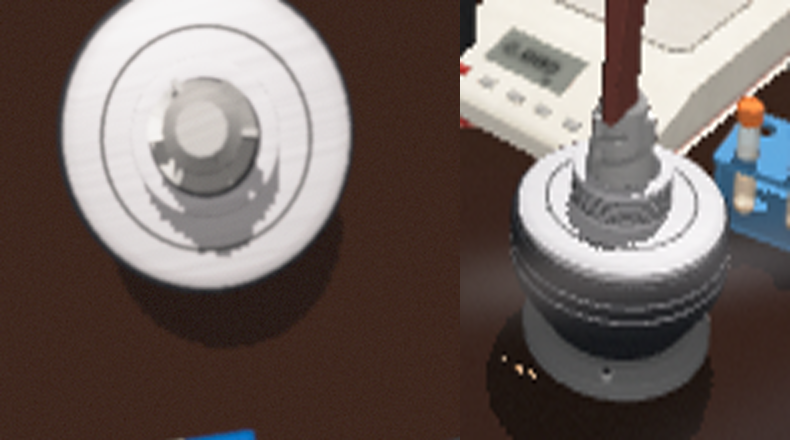

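The lid is seated flat around the stud (tip at (251,63)), with the fingers clear. Next, I'll yaw 128° and travel over the nut.

Request:
step_arm(targets=[[[0.026,0.29,-0.038,0,0,1,1],[0.026,0.29,-0.038,0,0,1,1],[0.026,0.29,-0.038,0,0,1,1],[0.026,0.29,-0.038,0,0,1,1],[0.026,0.29,-0.038,0,0,1,1]]])

```text
t: 14.4
ee_pos: [482.7, 25.2, 346.0]
orientation: [-3.105, -0.48, 0.0]
ft_force: [0.0, 0.8, 1.0]
width: 87.6
grasp_force: 0.0
```

Request:
step_arm(targets=[[[0.026,0.29,-0.038,0,0,1,1],[0.026,0.29,-0.038,0,0,1,1],[0.026,0.29,-0.038,0,0,1,1],[0.026,0.29,-0.038,0,0,1,1],[0.026,0.29,-0.038,0,0,1,1]]])

```text
t: 15.02
ee_pos: [489.2, 97.8, 336.4]
orientation: [-2.974, -1.012, 0.0]
ft_force: [-0.1, 0.5, -0.0]
width: 87.7
grasp_force: 0.0
```

Request:
step_arm(targets=[[[0.026,0.29,-0.038,0,0,1,1],[0.026,0.29,-0.038,0,0,1,1],[0.026,0.29,-0.038,0,0,1,1],[0.026,0.29,-0.038,0,0,1,1],[0.026,0.29,-0.038,0,0,1,1]]])

```text
t: 15.65
ee_pos: [495.7, 170.3, 326.9]
orientation: [-2.753, -1.513, 0.0]
ft_force: [-1.0, -0.6, -0.0]
width: 87.8
grasp_force: 0.0
```

Request:
step_arm(targets=[[[0.026,0.29,-0.038,0,0,1,1],[0.026,0.29,-0.038,0,0,1,1],[0.026,0.29,-0.038,0,0,1,1],[0.026,0.29,-0.038,0,0,1,1],[0.026,0.29,-0.038,0,0,1,1]]])

```text
t: 16.27
ee_pos: [502.1, 242.9, 317.3]
orientation: [-2.449, -1.968, 0.001]
ft_force: [0.6, 0.5, 0.0]
width: 87.8
grasp_force: 0.0
```

Request:
step_arm(targets=[[[0.026,0.29,-0.038,0,0,1,1],[0.026,0.29,-0.038,0,0,1,1],[0.026,0.29,-0.038,0,0,1,1],[0.026,0.29,-0.038,0,0,1,1],[0.026,0.29,-0.038,0,0,1,1]]])

```text
t: 16.9
ee_pos: [508.6, 315.4, 307.7]
orientation: [-2.07, -2.363, 0.001]
ft_force: [0.6, -1.1, 0.4]
width: 88.0
grasp_force: 0.0
```

Request:
step_arm(targets=[[[0.026,0.29,-0.038,0,0,1,1],[0.026,0.29,-0.038,0,0,1,1],[0.026,0.29,-0.038,0,0,1,1],[0.026,0.29,-0.038,0,0,1,1],[0.026,0.29,-0.038,0,0,1,1]]])

```text
t: 17.52
ee_pos: [515.0, 387.9, 298.1]
orientation: [-1.628, -2.687, 0.001]
ft_force: [0.4, 0.2, 0.5]
width: 87.6
grasp_force: 0.0
```

Request:
step_arm(targets=[[[0,0,0,0,0,1,1],[0,0,0,0,0,1,1],[0,0,0,0,0,0,1],[0,0,0,0,0,0,1],[0,0,0,0,0,0,1]]])

```text
t: 18.15
ee_pos: [514.8, 387.2, 298.6]
orientation: [-1.441, -2.792, 0.0]
ft_force: [1.3, -0.4, 0.1]
width: 88.0
grasp_force: 0.0
```

```bash
python3 - <<'E'
from w import *
np.set_printoptions(suppress=True,precision=3)
print(o["qpos"],o["ee_pos"],o["orientation"])
pickle.dump(i,open("i6.pkl","wb"));save(i,"w6.png")
m=((p[...,0]>70)&(p[...,0]>2.2*p[...,1])&(p[...,0]>2.2*p[...,2])).astype(np.uint8);m[280:]=0
h=max(cv2.findContours(m,0,2)[0],key=cv2.contourArea);hull=cv2.convexHull(h)
q=cv2.approxPolyDP(hull,2.5,True)[:,0];print(q.tolist())
for z in(54,27,38):print(z,[onz(i,*u,z)[:2].round(0).tolist() for u in q.tolist()])
E
```

```text
ee [514.8 387.1 298.6] [-1.4 -2.8  0. ] [0.6 0.6 1.7 0.  0.9 0. ]
[0.626 0.578 1.65  0.    0.913 0.008] [514.831 387.142 298.632] [-1.441 -2.792  0.   ]
[[511, 172], [511, 274], [404, 272], [399, 246], [487, 167], [494, 165]]
54 [[666.0, 531.0], [744.0, 468.0], [661.0, 412.0], [638.0, 428.0], [647.0, 522.0], [650.0, 527.0]]
27 [[691.0, 540.0], [778.0, 469.0], [684.0, 406.0], [659.0, 425.0], [668.0, 530.0], [672.0, 535.0]]
38 [[681.0, 537.0], [764.0, 469.0], [674.0, 409.0], [650.0, 426.0], [660.0, 527.0], [663.0, 532.0]]
```

View pics/w6.png

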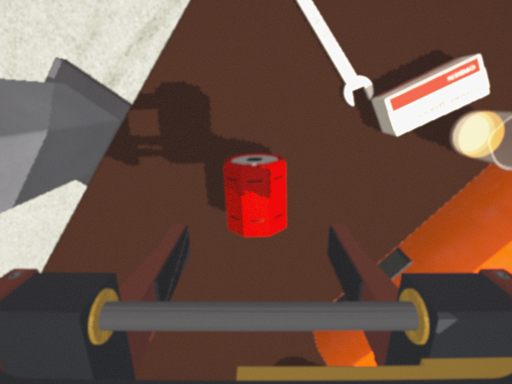

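Wrist view: the nut is upright in the image at (223–288, 153–237), with its closed end at the top (camera side) and aligned with the fingers.

```bash
python3 - <<'E'
from m import *
np.set_printoptions(suppress=True,precision=2)
i=pickle.load(open("i6.pkl","rb"));p=i["pixels"].astype(int)
m=((p[...,0]>70)&(p[...,0]>2.2*p[...,1])&(p[...,0]>2.2*p[...,2])).astype(np.uint8);m,s,c=comp(m,(256,200))
h=max(cv2.findContours(m,0,2)[0],key=cv2.contourArea);q=cv2.approxPolyDP(cv2.convexHull(h),2,True)[:,0];print(s,q.tolist())
n=np.array([-.581,.814]);t=np.array([.814,.581])
def nt(u,v,z):
    P=onz(i,u,v,z)[:2]-[514.8,387.3];return P@n,P@t
# side silhouettes: left/right edges per row at z=38 (octagon upper side vertices)
for r in(175,190,205,220):
    us=np.where(m[r]>0)[0];print(r,us[0],us[-1],nt(us[0]-.5,r,38),nt(us[-1]+.5,r,38))
# near end bottom/top along centre column 
vs=np.where(m[:,256]>0)[0];print(vs[0],vs[-1],nt(256,vs[0],54),nt(256,vs[-1],54),nt(256,vs[-1],27),nt(256,vs[-1],16))
E
```

```text
[ 222  153   66   85 4653] [[280, 155], [286, 162], [286, 228], [267, 237], [244, 237], [229, 230], [222, 168], [226, 159], [244, 153]]
175 223 286 (np.float64(22.86254580257171), np.float64(-31.313417665962863)) (np.float64(22.72834864897515), np.float64(24.33824841559494))
190 224 287 (np.float64(9.17968414279068), np.float64(-30.983043780933397)) (np.float64(9.045368066100218), np.float64(25.599595830728752))
205 225 286 (np.float64(-4.969787276927162), np.float64(-30.644396652330414)) (np.float64(-5.1003663964828405), np.float64(25.107577416410635))
220 227 287 (np.float64(-19.61618772183013), np.float64(-29.38149285904393)) (np.float64(-19.746201078656583), np.float64(26.431314111814984))
153 237 (np.float64(44.934939400404744), np.float64(-1.9473311142442995)) (np.float64(-28.780731467449932), np.float64(-2.3077755667233486)) (np.float64(-42.4875261874726), np.float64(-2.586904149931108)) (np.float64(-48.07177588822255), np.float64(-2.7006232023491172))
```

Request:
step_arm(targets=[[[0,0,0,0,0,0.65,1],[-0.175,0.22,-0.178,-0.739,-0.578,0,1],[-0.175,0.22,-0.178,-0.739,-0.578,0,1],[-0.175,0.22,-0.178,-0.739,-0.578,0,1],[-0.175,0.22,-0.178,-0.739,-0.578,0,1]]])

```text
t: 18.82
ee_pos: [479.6, 431.4, 262.9]
orientation: [1.271, 2.606, -0.168]
ft_force: [0.8, 0.3, -0.2]
width: 87.9
grasp_force: 0.0
```

```bash
python3 - <<'E'
from h import *
np.set_printoptions(suppress=True,precision=3)
o=readout.get_obs();print(o["qpos"],o["ee_pos"],o["orientation"])
from scipy.optimize import least_squares
D=np.array([(.424,1.631,624.7,404),(.495,1.792,582.4,303.3),(.22,2.09,430.4,352.3),(.578,1.65,644.3,298.6)])
f=lambda x:np.r_[x[0]*np.sin(D[:,0])+x[1]*np.sin(D[:,0]+D[:,1])-D[:,2],x[2]+x[0]*np.cos(D[:,0])+x[1]*np.cos(D[:,0]+D[:,1])-D[:,3]]
r=least_squares(f,[500,500,300]);print(r.x,r.fun)
E
```

```text
[ 0.766  0.638  1.655 -0.337  0.904  0.319] [479.587 431.45  262.935] [ 1.271  2.606 -0.168]
[563.235 427.299  89.04 ] [-14.801   7.467   8.29    1.717  -0.508   0.837  -1.471   1.143]
```

Request:
step_arm(targets=[[[-0.175,0.22,-0.178,-0.739,-0.578,0,1],[-0.175,0.22,-0.178,-0.739,-0.578,0,1],[-0.175,0.22,-0.178,-0.739,-0.578,0,1],[-0.175,0.22,-0.178,-0.739,-0.578,0,1],[-0.175,0.22,-0.178,-0.739,-0.578,0,1]]])

```text
t: 19.45
ee_pos: [435.8, 486.6, 218.4]
orientation: [1.135, 2.326, -0.345]
ft_force: [1.2, 0.1, -0.2]
width: 88.1
grasp_force: 0.0
```

Request:
step_arm(targets=[[[-0.175,0.22,-0.178,-0.739,-0.578,0,1],[-0.175,0.22,-0.178,-0.739,-0.578,0,1],[-0.175,0.22,-0.178,-0.739,-0.578,0,1],[0,0,0,0,0,0,1],[0,0,0,0,0,0,1]]])

```text
t: 20.08
ee_pos: [410.0, 519.0, 192.1]
orientation: [1.052, 2.158, -0.435]
ft_force: [0.3, -0.4, -0.0]
width: 88.1
grasp_force: 0.0
```

```bash
cat > fk.py <<'E'
from h import *
from scipy.optimize import least_squares
from scipy.spatial.transform import Rotation as R
np.set_printoptions(suppress=True,precision=3)
# q, ee, rotvec
D=[([1.158,.424,1.631,0,1.089,-.019],[239.7,577,404.2],[-.615,-3.081,.002]),([.298,.495,1.792,-.002,.854,-.876],[553.0,182.2,303.3],[-.615,-3.081,0]),
([.626,.578,1.65,0,.913,.008],[514.8,387.1,298.6],[-1.441,-2.792,0]),([.766,.638,1.655,-.337,.904,.319],[479.6,431.4,262.9],[1.271,2.606,-.168])]
Ry=lambda a:R.from_rotvec([0,a,0]);Rz=lambda a:R.from_rotvec([0,0,a])
R6=R.from_rotvec([0,0,np.pi/2])
def fk(q,x):
    a,L1,L2,e,H,d=x
    A=Rz(q[0])*Ry(q[1]);p=np.array([0,0,H])+Rz(q[0]).apply([a,0,0])+A.apply([0,0,L1])
    A=A*Ry(q[2]);p=p+A.apply([e,0,L2]);A=A*Rz(q[3])*Ry(q[4]);p=p+A.apply([0,0,d]);return p,A*Rz(q[5])*x6
x6=R.identity()
x6=R.from_rotvec([0,0,0])
def calib(D):
    global x6
    p,A=fk(D[2][0],[0]*6);x6=A.inv()*R.from_rotvec(D[2][2])
    r=least_squares(lambda x:np.ravel([fk(q,x)[0]-np.array(p) for q,p,_ in D]),[0,500,450,0,200,100],x_scale=100)
    return r
E
python3 - <<'E'
import fk;from fk import *
o=readout.get_obs();print(o["qpos"],o["ee_pos"],o["orientation"])
D.append((o["qpos"],o["ee_pos"],o["orientation"]))
r=calib(D);print(r.x,r.fun.reshape(-1,3))
for q,p,v in D: print(np.degrees((fk.fk(q,r.x)[1].inv()*R.from_rotvec(v)).magnitude()))
np.save("x.npy",r.x)
E
echo "D.append(($(python3 -c "
from h import *
o=readout.get_obs();print(o['qpos'].round(3).tolist(),',',o['ee_pos'].round(1).tolist(),',',o['orientation'].round(3).tolist())")))" >> fk.py
```

```text
[ 1.013  0.832  1.564 -0.791  1.206  0.821] [410.034 518.964 192.101] [ 1.052  2.158 -0.435]
[  9.788 539.515 481.996  70.558 305.41  107.072] [[ 11.127  -4.283  -0.938]
 [  4.721 -11.067   0.13 ]
 [  6.361 -10.298   1.298]
 [  3.336  -5.449   0.978]
 [ -1.258   1.314  -1.468]]Traceback (most recent call last):
  File "<stdin>", line 5, in <module>
AttributeError: 'function' object has no attribute 'fk'
```

```bash
python3 - <<'E'
s=open("fk.py").read()
s=s.replace("a,L1,L2,e,H,d=x","a,L1,L2,e,H,d,b=x").replace("[0]*6","[0]*7").replace(".apply([a,0,0])",".apply([a,b,0])").replace("0,200,100]","0,200,100,0]")
open("fk.py","w").write(s)
E
python3 - <<'E'
import fk as F;from fk import D,R,np
r=F.calib(D);print(r.x,r.fun.reshape(-1,3))
print([round(np.degrees((F.fk(q,r.x)[1].inv()*R.from_rotvec(v)).magnitude()),1) for q,p,v in D])
np.save("x.npy",r.x)
E
```

```text
[ -2.603 564.587 487.777  78.332 314.129 128.208  11.947] [[-0.069 -0.066 -0.074]
 [ 0.065 -0.032  0.117]
 [ 0.291  0.057  0.195]
 [-0.283  0.027 -0.219]
 [ 0.042 -0.082 -0.018]]
[np.float64(0.1), np.float64(0.1), np.float64(0.0), np.float64(0.1), np.float64(0.0)]
```

```bash
cat > ik.py <<'E'
import fk as F;from fk import R,np,least_squares,readout
x=F.calib(F.D).x
lo=np.array([-3,-.9,.09,-1.31,.11,-2.54]);hi=np.array([3,2.11,2.58,4.45,2.69,2.54])
def ik(p,Rt,q0):
    def f(q):
        pp,A=F.fk(q,x);return np.r_[(pp-p)/100,(A.inv()*Rt).as_rotvec()]
    r=least_squares(f,q0);return r.x,np.abs(r.fun).max()
E
cat > t1.py <<'E'
from ik import *
o=readout.get_obs();q0=o["qpos"];R0=R.from_rotvec(o["orientation"])
q,e=ik([440.1,480.4,142.3],R0,q0);print("grasp",q,e)
ax=np.array([np.cos(np.radians(38)),np.sin(np.radians(38)),0])
for hd in(128,90,70,50,30,10):
  qc=q.copy();tr=[]
  # path: G moves linearly from nut lifted to rotor hover, tilt 90 then yaw to hd, simultaneous
  for k in np.linspace(0,1,31):
    Rt=R.from_rotvec([0,0,np.radians(hd-128)*k])*R.from_rotvec(ax*np.pi/2*k)*R0
    G=np.array([511.1,389.6,240])*(1-k)+np.array([585,-47.7,175])*k
    qc,e=ik(G-163*Rt.apply([0,0,1]),Rt,qc);tr.append(np.r_[qc,e])
  tr=np.array(tr);bad=((tr[:,:6]<lo)|(tr[:,:6]>hi)).any(1)
  print(hd,"end",tr[-1].round(2),"bad",np.where(bad)[0],"max step/row deg",np.degrees(np.abs(np.diff(tr[:,:6],axis=0)).max(0)).round(0),"min j5",tr[:,4].min().round(2),"min/max j4",tr[:,3].min().round(2),tr[:,3].max().round(2))
E
python3 t1.py
```

```text
grasp [ 0.945  0.894  1.593 -0.859  1.112  0.861] 6.824080855949432e-10
128 end [-0.3   0.76  1.42  0.42  1.65 -1.08  0.  ] bad [] max step/row deg [3. 2. 2. 4. 3. 5.] min j5 0.95 min/max j4 -0.77 0.42
90 end [-0.43  0.63  1.68  0.73  1.3  -0.81  0.  ] bad [] max step/row deg [3. 2. 1. 4. 2. 4.] min j5 0.98 min/max j4 -0.77 0.73
70 end [-0.46  0.56  1.84  0.92  1.08 -0.71  0.  ] bad [] max step/row deg [3. 1. 1. 4. 2. 3.] min j5 0.94 min/max j4 -0.77 0.92
50 end [-0.45  0.48  2.    1.16  0.84 -0.65  0.  ] bad [] max step/row deg [3. 1. 1. 5. 2. 4.] min j5 0.81 min/max j4 -0.77 1.16
30 end [-0.38  0.42  2.13  1.52  0.59 -0.67  0.  ] bad [] max step/row deg [3. 1. 1. 9. 2. 8.] min j5 0.58 min/max j4 -0.77 1.52
10 end [-0.25  0.38  2.22  2.15  0.35 -0.91  0.  ] bad [] max step/row deg [ 3.  1.  2. 19.  3. 16.] min j5 0.32 min/max j4 -0.77 2.15
```

Request:
step_arm(targets=[[[0.15,-0.195,-0.25,0,0,0,1],[0.15,-0.195,-0.25,0,0,0,1],[0.15,-0.195,-0.25,0,0,0,1],[0.156,-0.195,-0.24,0,0,0,1],[0,0,0,0,0,0,1]]])

```text
t: 20.7
ee_pos: [440.6, 478.6, 140.9]
orientation: [1.052, 2.157, -0.44]
ft_force: [0.6, 0.1, 0.9]
width: 88.1
grasp_force: 0.0
```

```bash
python3 - <<'E'
from w import *
print(o["ft_force"]);s=get_image("scene");d=get_image("side")
a=cv2.resize(cv2.cvtColor(i["pixels"],4),(400,300));b=cv2.resize(cv2.cvtColor(d["pixels"],4)[230:370,180:370],(400,295),interpolation=2)
b=cv2.copyMakeBorder(b,0,5,0,0,0);cv2.imwrite("pics/w7.png",cv2.hconcat([a,b]))
E
```

```text
ee [440.4 479.5 141.7] [ 1.1  2.2 -0.4] [ 0.9  0.9  1.6 -0.9  1.1  0.9]
[-1.   0.4  0.7]
```

View pics/w7.png

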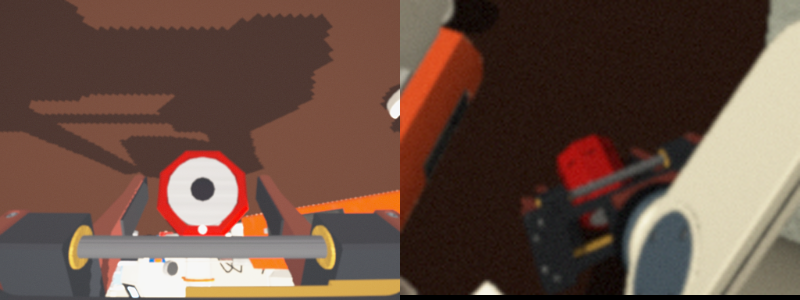

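The nut's closed end is centred between the open fingers. I'll close and lift.

Request:
step_arm(targets=[[[0,0,0,0,0,0,0.3],[0,0,0,0,0,0,0.3],[0,0,0,0,0,0,0.3],[0,0,0,0,0,0,0.3],[0,0,0,0,0,0,0.3]]])

```text
t: 21.48
ee_pos: [440.0, 480.2, 142.5]
orientation: [1.051, 2.157, -0.436]
ft_force: [-1.3, 1.1, 2.2]
width: 53.9
grasp_force: 30.0
```

Request:
step_arm(targets=[[[0,0,0.1,0,0,0,0.3],[0,0,0.4,0,0,0,0.3],[0,0,0.5,0,0,0,0.3],[0,0,0.5,0,0,0,0.3],[0,0,0.5,0,0,0,0.3]]])

```text
t: 22.1
ee_pos: [440.1, 480.1, 244.5]
orientation: [1.052, 2.157, -0.435]
ft_force: [-0.1, -0.3, -2.1]
width: 54.1
grasp_force: 30.0
```

```bash
cat > t2.py <<'E'
from ik import *
o=readout.get_obs();q=o["qpos"];R0=R.from_rotvec(o["orientation"]);p0=o["ee_pos"];print(p0,o["width"],o["grasp_force"],o["ft_force"])
z0=R0.apply([0,0,1]);y0=R0.apply([0,1,0]);print("tool z",z0,"tool y",y0)
hy=np.arctan2(-y0[1],-y0[0]) if y0[0]<0 else np.arctan2(y0[1],y0[0]);print("closing heading",np.degrees(hy))
ax=np.array([np.cos(hy),np.sin(hy),0])
G0=p0+163*z0;G1=np.array([480,250,230]);G2=np.array([585,-47.7,185]);n1,n2,yaw=24,26,-4*26
p=p0;qc=q
for k in range(5,n1+n2+1,5):
    a=min(k,n1)/n1;b=max(k-n1,0)/n2
    if k==25: pass
    Rt=R.from_rotvec([0,0,np.radians(yaw)*b])*R.from_rotvec(ax*np.pi/2*a)*R0
    G=G0+(G1-G0)*a if b==0 else G1+(G2-G1)*b
    pn=G-163*Rt.apply([0,0,1]);qn,e=ik(pn,Rt,qc)
    print(k,"d/row",((pn-p)/5/50).round(3),"tip z",round((pn+182*Rt.apply([0,0,1]))[2]),"q",qn.round(2),"deg/row",np.degrees(np.abs(qn-qc)).max().round(0)/5,"TCP",pn.round(0),"z",Rt.apply([0,0,1]).round(2));p,qc=pn,qn
print("tilt row rv",(ax*3.75/4).round(4))
E
python3 t2.py
```

```text
[440.13  480.149 244.48 ] 54.08704483766748 29.999281781347236 [-0.068 -0.32  -2.051]
tool z [ 0.436 -0.557 -0.707] tool y [0.788 0.616 0.001]
closing heading 38.030882877465324
5 d/row [ 0.08  -0.252  0.208] tip z 133 q [ 0.81  0.58  1.7  -0.54  1.01  0.47] deg/row 3.2 TCP [460. 417. 296.] z [ 0.27 -0.35 -0.9 ]
10 d/row [ 0.099 -0.276  0.146] tip z 152 q [ 0.63  0.47  1.75 -0.16  0.92  0.07] deg/row 4.6 TCP [485. 348. 333.] z [ 0.08 -0.1  -0.99]
15 d/row [ 0.105 -0.283  0.077] tip z 174 q [ 0.43  0.44  1.76  0.23  1.   -0.36] deg/row 4.8 TCP [511. 277. 352.] z [-0.12  0.15 -0.98]
20 d/row [ 0.096 -0.273  0.009] tip z 197 q [ 0.25  0.47  1.74  0.51  1.21 -0.67] deg/row 3.6 TCP [535. 209. 354.] z [-0.31  0.39 -0.87]
25 d/row [ 0.053 -0.264 -0.043] tip z 215 q [ 0.09  0.52  1.74  0.68  1.38 -0.81] deg/row 2.0 TCP [548. 143. 344.] z [-0.4   0.59 -0.71]
30 d/row [-0.065 -0.294 -0.035] tip z 206 q [-0.05  0.47  1.86  0.8   1.23 -0.74] deg/row 1.8 TCP [532.  69. 335.] z [-0.17  0.69 -0.71]
35 d/row [-0.079 -0.24  -0.035] tip z 198 q [-0.18  0.43  1.96  0.93  1.07 -0.68] deg/row 1.8 TCP [512.   9. 326.] z [ 0.07  0.7  -0.71]
40 d/row [-0.073 -0.185 -0.035] tip z 189 q [-0.28  0.4   2.05  1.1   0.9  -0.64] deg/row 2.0 TCP [494. -37. 318.] z [ 0.31  0.64 -0.71]
45 d/row [-0.049 -0.135 -0.035] tip z 180 q [-0.34  0.38  2.12  1.31  0.71 -0.62] deg/row 2.4 TCP [482. -70. 309.] z [ 0.51  0.49 -0.71]
50 d/row [-0.009 -0.096 -0.035] tip z 172 q [-0.35  0.38  2.16  1.62  0.51 -0.65] deg/row 3.4 TCP [480. -95. 300.] z [ 0.65  0.29 -0.71]
tilt row rv [0.738 0.578 0.   ]
```

Request:
step_arm(targets=[[[0.08,-0.252,0.208,0.739,0.578,0,0.3],[0.08,-0.252,0.208,0.739,0.578,0,0.3],[0.08,-0.252,0.208,0.739,0.578,0,0.3],[0.08,-0.252,0.208,0.739,0.578,0,0.3],[0.08,-0.252,0.208,0.739,0.578,0,0.3]]])

```text
t: 22.72
ee_pos: [460.1, 416.6, 295.9]
orientation: [1.19, 2.443, -0.276]
ft_force: [0.2, -0.2, -0.4]
width: 54.0
grasp_force: 30.0
```

Request:
step_arm(targets=[[[0.099,-0.276,0.146,0.739,0.578,0,0.3],[0.099,-0.276,0.146,0.739,0.578,0,0.3],[0.099,-0.276,0.146,0.739,0.578,0,0.3],[0.099,-0.276,0.146,0.739,0.578,0,0.3],[0.099,-0.276,0.146,0.739,0.578,0,0.3]]])

```text
t: 23.35
ee_pos: [484.8, 347.5, 332.3]
orientation: [1.324, 2.719, -0.085]
ft_force: [0.3, -0.5, -1.5]
width: 53.8
grasp_force: 30.0
```

Request:
step_arm(targets=[[[0.105,-0.283,0.077,0.739,0.578,0,0.3],[0.105,-0.283,0.077,0.739,0.578,0,0.3],[0.105,-0.283,0.077,0.739,0.578,0,0.3],[0.105,-0.283,0.077,0.739,0.578,0,0.3],[0.105,-0.283,0.077,0.739,0.578,0,0.3]]])

```text
t: 23.98
ee_pos: [510.9, 276.7, 351.4]
orientation: [-1.295, -2.662, -0.13]
ft_force: [-0.1, -0.7, -2.4]
width: 54.0
grasp_force: 30.0
```

Request:
step_arm(targets=[[[0.096,-0.273,0.009,0.739,0.578,0,0.3],[0.096,-0.273,0.009,0.739,0.578,0,0.3],[0.096,-0.273,0.009,0.739,0.578,0,0.3],[0.096,-0.273,0.009,0.739,0.578,0,0.3],[0.096,-0.273,0.009,0.739,0.578,0,0.3]]])

```text
t: 24.6
ee_pos: [535.0, 208.6, 353.6]
orientation: [-1.16, -2.385, -0.314]
ft_force: [0.3, -0.4, -2.6]
width: 53.6
grasp_force: 30.0
```

Request:
step_arm(targets=[[[0.053,-0.264,-0.043,0.739,0.578,0,0.3],[0.053,-0.264,-0.043,0.739,0.578,0,0.3],[0.053,-0.264,-0.043,0.739,0.578,0,0.3],[0.053,-0.264,-0.043,0.739,0.578,0,0.3],[0.053,-0.264,-0.043,0,0,-1,0.3]]])

```text
t: 25.22
ee_pos: [548.6, 142.5, 342.1]
orientation: [-1.132, -2.125, -0.47]
ft_force: [0.2, -0.5, -2.2]
width: 54.0
grasp_force: 30.0
```

Request:
step_arm(targets=[[[-0.065,-0.294,-0.035,0,0,-1,0.3],[-0.065,-0.294,-0.035,0,0,-1,0.3],[-0.065,-0.294,-0.035,0,0,-1,0.3],[-0.065,-0.294,-0.035,0,0,-1,0.3],[-0.065,-0.294,-0.035,0,0,-1,0.3]]])

```text
t: 25.85
ee_pos: [531.8, 68.7, 332.8]
orientation: [-1.513, -1.928, -0.627]
ft_force: [0.0, 0.8, -2.9]
width: 54.0
grasp_force: 30.0
```

Request:
step_arm(targets=[[[-0.079,-0.24,-0.035,0,0,-1,0.3],[-0.079,-0.24,-0.035,0,0,-1,0.3],[-0.079,-0.24,-0.035,0,0,-1,0.3],[-0.079,-0.24,-0.035,0,0,-1,0.3],[-0.079,-0.24,-0.035,0,0,-1,0.3]]])

```text
t: 26.48
ee_pos: [512.1, 8.9, 324.0]
orientation: [-1.867, -1.674, -0.774]
ft_force: [-0.0, -0.3, -1.5]
width: 53.8
grasp_force: 30.0
```

Request:
step_arm(targets=[[[-0.073,-0.185,-0.035,0,0,-1,0.3],[-0.073,-0.185,-0.035,0,0,-1,0.3],[-0.073,-0.185,-0.035,0,0,-1,0.3],[-0.073,-0.185,-0.035,0,0,-1,0.3],[-0.073,-0.185,-0.035,0,0,-1,0.3]]])

```text
t: 27.1
ee_pos: [493.8, -37.2, 315.3]
orientation: [-2.19, -1.362, -0.908]
ft_force: [-0.4, 0.0, -1.5]
width: 54.0
grasp_force: 30.0
```

Request:
step_arm(targets=[[[-0.049,-0.135,-0.035,0,0,-1,0.3],[-0.049,-0.135,-0.035,0,0,-1,0.3],[-0.049,-0.135,-0.035,0,0,-1,0.3],[-0.049,-0.135,-0.035,0,0,-1,0.3],[-0.049,-0.135,-0.035,0,0,-1,0.3]]])

```text
t: 27.72
ee_pos: [481.5, -70.9, 306.5]
orientation: [-2.473, -0.993, -1.025]
ft_force: [0.5, -0.1, -1.9]
width: 53.9
grasp_force: 30.0
```

Request:
step_arm(targets=[[[-0.009,-0.096,-0.035,0,0,-1,0.3],[-0.009,-0.096,-0.035,0,0,-1,0.3],[-0.009,-0.096,-0.035,0,0,-1,0.3],[-0.009,-0.096,-0.035,0,0,-1,0.3],[-0.009,-0.096,-0.035,0,0,-1,0.3]]])

```text
t: 28.35
ee_pos: [479.2, -94.9, 297.7]
orientation: [-2.706, -0.569, -1.121]
ft_force: [0.1, 0.5, -1.2]
width: 54.0
grasp_force: 30.0
```

Request:
step_arm(targets=[[[0,0,0,0,0,0,0.3],[0,0,0,0,0,0,0.3],[0,0,0,0,0,0,0.3],[0,0,0,0,0,0,0.3],[0,0,0,0,0,0,0.3]]])

```text
t: 28.98
ee_pos: [479.6, -94.3, 297.9]
orientation: [-2.703, -0.576, -1.121]
ft_force: [0.0, -0.9, -2.2]
width: 53.9
grasp_force: 30.0
```

```bash
cat > t3.py <<'E'
from m import *
from scipy.spatial.transform import Rotation as R
np.set_printoptions(suppress=True,precision=2)
I={n:get_image(n) for n in("scene","side","wrist")}
for n in I:I[n]["intrinsics"]=np.array(I[n]["intrinsics"])
pickle.dump(I,open("i8.pkl","wb"))
o=readout.get_obs();Rt=R.from_rotvec(o["orientation"]);z=Rt.apply([0,0,1]);G=o["ee_pos"]+163*z
print("ee",o["ee_pos"],"z",z,"y",Rt.apply([0,1,0]),"G",G,o["ft_force"],o["qpos"])
b=[]
for n in I:
    u,v=proj(I[n],G);print(n,u,v,proj(I[n],[585,-47.8,125]));p=cv2.cvtColor(I[n]["pixels"],4);x0,y0=int(max(0,min(u-50,412))),int(max(0,min(v-45,284)))
    print("crop",x0,y0);b.append(cv2.resize(p[y0:y0+100,x0:x0+100],(264,264),interpolation=2))
cv2.imwrite("pics/w8.png",cv2.hconcat(b))
E
python3 t3.py
```

```text
ee [479.58 -94.32 297.88] z [ 0.65  0.29 -0.71] y [ 0.41 -0.91  0.  ] G [584.91 -47.35 182.69] [ 0.06  0.09 -1.29] [-0.35  0.39  2.16  1.63  0.51 -0.67]
scene 311.01754752299854 182.37873883937624 (np.float64(309.80721559090046), np.float64(209.9188213186431))
crop 261 137
side 286.2195689019076 121.81703976005426 (np.float64(285.1296039463895), np.float64(140.33332898286363))
crop 236 76
wrist 259.9432943315459 255.19271111515764 (np.float64(260.24153664223206), np.float64(275.0566538117572))
crop 209 210
```

View pics/w8.png

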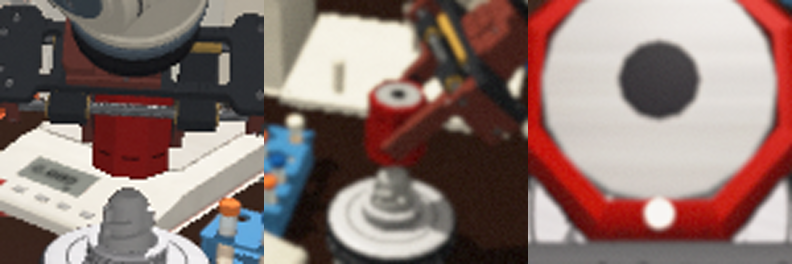

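The view shows the nut held upright above the stud: scene stud about (308,210), nut bottom centre about (311,203). I'll check the offset numerically.

```bash
python3 - <<'E'
from m import *
np.set_printoptions(suppress=True,precision=1,linewidth=200)
I=pickle.load(open("i8.pkl","rb"))
for n in("scene","side"):
    p=I[n]["pixels"].astype(int);red=(p[...,0]>60)&(p[...,0]>2*p[...,1])
    r0,c0=(185,285) if n=="scene" else (105,265)
    for r in range(r0,r0+(20 if n=="scene" else 38),3):
        us=np.where((p[r,c0:c0+50,0]>2.8*p[r,c0:c0+50,1])&(p[r,c0:c0+50,0]>70))[0]+c0
        print(n,r,"red",(us.min(),us.max(),(us.min()+us.max())/2) if len(us) else None)
    print(p[206 if n=="scene" else 141,c0:c0+50].sum(1)//3)
    for r in ((208,212,216,220,226,230) if n=="scene" else (138,140,142,146,150,154)):
        g=p[r];print(r,"".join("%4d"%v for v in (g.sum(1)//3)[c0+5:c0+45]))
    print([np.array(proj(I[n],[585,-47.8,z])) for z in (125,110)],[np.array(proj(I[n],[584.9,-47.4,z])) for z in (152,165,183,215)])
W=I["wrist"];print(proj(W,[584.9,-47.4,215]),proj(W,[584.9,-47.4,213]))
p=W["pixels"].astype(int);m,s,c=comp(p.max(2)<90,(259,239));print(s,c)
E
```

```text
scene 185 red (np.int64(297), np.int64(325), np.float64(311.0))
scene 188 red (np.int64(297), np.int64(325), np.float64(311.0))
scene 191 red (np.int64(296), np.int64(324), np.float64(310.0))
scene 194 red (np.int64(296), np.int64(323), np.float64(309.5))
scene 197 red (np.int64(296), np.int64(323), np.float64(309.5))
scene 200 red (np.int64(297), np.int64(323), np.float64(310.0))
scene 203 red (np.int64(303), np.int64(318), np.float64(310.5))
[110  98  96 100 122 137 145 144 145 144 145 174 234 234 235 235 235 235 235 235 235 234 234 233 235 236 237 238 239 239 238 237 238 238 238 239 239 240 240 240 239 237 237 238 238 239 238 238 238
 238]
208  144 145 145 147 194 234 235 235 235 234 235 235 235 236 235 236 233  84  98  96  96 116 237 237 236 235 236 236 237 237 236 237 239 239 239 237 237 239 240 239
212  233 234 234 234 233 234 234 235 234 236 235 232  80 101 109 115 116 120 123 119 121 122 126 123 117 114 125 236 235 237 236 236 236 236 237 238 239 239 236 181
216  233 231 219 228 233 233 233 233 232 229 119 112 110 108 111 116 120 122 127 129 128 127 127 124 120 120 149 244 24
[... 2118 characters left out ...]
 198 190 178 150 117  86  54  37  27  27  26  25  26  30  30  30
150  197 195 206 219 221 210 175 140 130 139 142 139 138 129 113 101 109 123 122 108 100  97 103 113 126 154 176 187 198 204 208 196 163 114  67  40  27  31  26  29
154  224 223 213 197 206 216 208 182 160 148 136 134 129 122 119 113 108 102 101  97  94  99 104 109 107 103 112 116 114 105  97 105 113 112 106 103  79  49  36  29
[array([285.1, 140.3]), array([284.9, 144.9])] [array([285.6, 131.9]), array([285.9, 127.7]), array([286.2, 121.7]), array([286.9, 110.7])]
(np.float64(260.30938625410425), np.float64(237.55890307908223)) (np.float64(260.28797482584537), np.float64(238.87254531997917))
[244 227  29  27 606] [258.1 240. ]
```

Request:
step_arm(targets=[[[0,-0.008,-0.16,0,0,0,0.3],[0,0,-0.16,0,0,0,0.3],[0,0,-0.14,0,0,0,0.3],[0,0,-0.1,0,0,0,0.3],[0,0,-0.1,0,0,0,0.3]]])

```text
t: 29.75
ee_pos: [479.6, -94.8, 264.6]
orientation: [-2.703, -0.575, -1.121]
ft_force: [0.2, 0.4, -1.5]
width: 53.8
grasp_force: 30.0
```

Request:
step_arm(targets=[[[0,0,-0.05,0,0,0,0.3],[0,0,-0.04,0,0,0,0.3],[0,0,-0.03,0,0,0,0.3],[0,0,0,0,0,0,0.3],[0,0,0,0,0,0,0.3]]])

```text
t: 30.38
ee_pos: [479.6, -94.8, 259.0]
orientation: [-2.703, -0.576, -1.121]
ft_force: [-0.4, 0.1, -2.0]
width: 53.9
grasp_force: 30.0
```

Request:
step_arm(targets=[[[0,0,-0.03,0,0,0,0.3],[0,0,-0.03,0,0,0,0.3],[0,0,-0.03,0,0,0,0.3],[0,0,0,0,0,0,0.3],[0,0,0,0,0,0,0.3]]])

```text
t: 31.0
ee_pos: [479.6, -94.8, 254.3]
orientation: [-2.703, -0.575, -1.12]
ft_force: [-0.7, 0.8, -2.1]
width: 54.0
grasp_force: 30.0
```

Request:
step_arm(targets=[[[0,0,-0.03,0,0,0,0.3],[0,0,-0.03,0,0,0,0.3],[0,0,-0.03,0,0,0,0.3],[0,0,0,0,0,0,0.3],[0,0,0,0,0,0,0.3]]])

```text
t: 31.62
ee_pos: [479.6, -94.8, 249.8]
orientation: [-2.703, -0.575, -1.12]
ft_force: [0.1, -0.3, -1.7]
width: 54.0
grasp_force: 30.0
```

Request:
step_arm(targets=[[[0,0,-0.02,0,0,0,0.3],[0,0,-0.02,0,0,0,0.3],[0,0,0,0,0,0,0.3],[0,0,0,0,0,0,0.3],[0,0,0,0,0,0,0.3]]])

```text
t: 32.25
ee_pos: [479.6, -94.7, 247.9]
orientation: [-2.703, -0.575, -1.121]
ft_force: [-0.9, -0.3, -2.2]
width: 53.6
grasp_force: 30.0
```

```bash
python3 -c "
from h import *
for _ in range(3):
  get_image('wrist');o=readout.get_obs();print(o['ee_pos'],o['ft_force'],o['moment'])"
```

```text
[479.581653   -94.73764776 247.89367474] [-0.07838145 -0.01784928 -1.37450975] [-0.30051078  0.57422661 -0.05545653]
[479.58795981 -94.76041368 247.89089769] [-0.18357135  0.11916696 -1.72151705] [-0.27549817  0.5625387   0.00255205]
[479.60132921 -94.73061723 247.91169498] [-0.16797798  0.11002935 -0.80222959] [-0.27625467  0.65952449 -0.05384102]
```

Request:
step_arm(targets=[[[0,0,-0.02,0,0,0,0.3],[0,0,-0.02,0,0,0,0.3],[0,0,0,0,0,0,0.3],[0,0,0,0,0,0,0.3],[0,0,0,0,0,0,0.3]]])

```text
t: 33.02
ee_pos: [479.6, -94.7, 245.9]
orientation: [-2.703, -0.575, -1.121]
ft_force: [-0.1, -0.4, -1.7]
width: 53.9
grasp_force: 30.0
```

Request:
step_arm(targets=[[[0,0,-0.02,0,0,0,0.3],[0,0,-0.02,0,0,0,0.3],[0,0,-0.02,0,0,0,0.3],[0,0,0,0,0,0,0.3],[0,0,0,0,0,0,0.3]]])

```text
t: 33.65
ee_pos: [479.6, -94.7, 242.9]
orientation: [-2.703, -0.575, -1.12]
ft_force: [-0.1, -0.1, -2.9]
width: 54.1
grasp_force: 30.0
```

```bash
python3 - <<'E'
from m import *
I0=pickle.load(open("i8.pkl","rb"))["scene"];I1=get_image("scene");I1["intrinsics"]=np.array(I1["intrinsics"])
for I,zz in((I0,(147,149,151,153,155)),(I1,(91,93,95,97,99,101,103))):
    p=I["pixels"].astype(int);rows=[]
    for u in(306,308,310,312,314):
        c=p[150:260,u];r=np.where((c[:,0]>55)&(c[:,0]>2.2*c[:,1]))[0];rows.append(150+r.max())
    v=np.array([585,-47.8])-np.array([-54.7,-344.9]);v/=np.linalg.norm(v);f=np.array([584.9,-47.6])-28*v
    print(rows,[(z,round(proj(I,[*f,z])[1],1)) for z in zz])
o=readout.get_obs();print(o["ft_force"],o["ee_pos"])
E
```

```text
[np.int64(203), np.int64(203), np.int64(204), np.int64(204), np.int64(204)] [(147, np.float64(205.9)), (149, np.float64(204.9)), (151, np.float64(203.9)), (153, np.float64(203.0)), (155, np.float64(202.0))]
[np.int64(229), np.int64(229), np.int64(230), np.int64(230), np.int64(230)] [(91, np.float64(232.3)), (93, np.float64(231.4)), (95, np.float64(230.5)), (97, np.float64(229.6)), (99, np.float64(228.6)), (101, np.float64(227.7)), (103, np.float64(226.8))]
[-0.1  0.3 -2.5] [479.6 -94.8 242.9]
```

Request:
step_arm(targets=[[[0,0,-0.02,0,0,0,0.3],[0,0,-0.02,0,0,0,0.3],[0,0,0,0,0,0,0.3],[0,0,0,0,0,0,0.3],[0,0,0,0,0,0,0.3]]])

```text
t: 34.33
ee_pos: [479.6, -94.8, 241.3]
orientation: [-2.702, -0.575, -1.122]
ft_force: [-2.7, -0.9, 5.2]
width: 54.0
grasp_force: 30.0
```

Request:
step_arm(targets=[[[0,0,0,0,0,0,1],[0,0,0,0,0,0,1],[0,0,0,0,0,0,1],[0,0,0,0,0,0,1],[0,0,0,0,0,0,1]]])

```text
t: 34.95
ee_pos: [479.6, -94.7, 240.8]
orientation: [-2.703, -0.575, -1.12]
ft_force: [-0.2, -0.8, -0.1]
width: 87.7
grasp_force: 0.0
```

```bash
python3 - <<'E'
from ik import *
o=readout.get_obs();q=o["qpos"];R0=R.from_rotvec(o["orientation"]);p=o["ee_pos"].copy();z0=R0.apply([0,0,1]);print(p,z0,o["ft_force"])
h=z0[:2]/np.linalg.norm(z0[:2]);ax=np.array([-h[1],h[0],0]);ang=np.arccos(-z0[2]);print(ax,np.degrees(ang))
qc=q;W=[(p-90*z0,0,5),(p-90*z0+[0,0,40],0,2),(np.array([585,-47.8,375]),ang,13)]
a=0;P=p
for tgt,an,n in W:
    print("row shift",((tgt-P)/n/50).round(3))
    for k in range(1,n+1):
        f=k/n;Rt=R.from_rotvec(ax*an*f)*R0;qn,e=ik(P+(tgt-P)*f,Rt,qc);st=np.degrees(np.abs(qn-qc)).max()
        tip=P+(tgt-P)*f+182*Rt.apply([0,0,1]);print(k,qn.round(2),round(st,1),e.round(5),tip.round(0));qc=qn
    P=tgt
E
```

```text
[479.579 -94.737 240.841] [ 0.646  0.288 -0.707] [-0.16 -0.84 -0.12]
[-0.407  0.913  0.   ] 45.03066332698245
row shift [-0.233 -0.104  0.254]
1 [-0.37  0.48  2.19  1.82  0.54 -0.9 ] 3.3 0.0 [586. -47. 125.]
2 [-0.39  0.44  2.21  1.76  0.55 -0.86] 3.3 0.0 [574. -53. 138.]
3 [-0.42  0.4   2.22  1.7   0.56 -0.81] 3.5 0.0 [562. -58. 150.]
4 [-0.44  0.37  2.24  1.64  0.57 -0.76] 3.6 0.0 [551. -63. 163.]
5 [-0.47  0.33  2.25  1.57  0.58 -0.71] 3.7 0.0 [539. -68. 176.]
row shift [0.  0.  0.4]
1 [-0.47  0.28  2.24  1.48  0.58 -0.61] 6.0 0.0 [539. -68. 196.]
2 [-0.47  0.23  2.23  1.4   0.59 -0.51] 5.9 0.0 [539. -68. 216.]
row shift [0.252 0.112 0.047]
1 [-0.43  0.23  2.2   1.27  0.55 -0.35] 8.7 0.0 [544. -66. 211.]
2 [-0.39  0.24  2.17  1.12  0.52 -0.18] 9.7 0.0 [549. -64. 206.]
3 [-0.36  0.24  2.13  0.96  0.51 -0.  ] 10.3 0.0 [554. -62. 202.]
4 [-0.32  0.25  2.1   0.8   0.51  0.18] 10.3 0.0 [558. -60. 198.]
5 [-0.29  0.26  2.06  0.64  0.53  0.35] 9.7 0.0 [562. -58. 195.]
6 [-0.26  0.27  2.03  0.5   0.57  0.5 ] 8.6 0.0 [565. -57. 193.]
7 [-0.24  0.29  1.99  0.39  0.61  0.63] 7.4 0.0 [568. -55. 191.]
8 [-0.21  0.3   1.95  0.29  0.66  0.73] 6.2 0.0 [572. -54. 190.]
9 [-0.19  0.32  1.91  0.21  0.72  0.82] 5.1 0.0 [574. -52. 189.]
10 [-0.16  0.34  1.87  0.14  0.79  0.9 ] 4.2 0.0 [577. -51. 189.]
11 [-0.14  0.36  1.83  0.08  0.86  0.96] 3.9 0.0 [580. -50. 190.]
12 [-0.12  0.38  1.78  0.04  0.93  1.01] 4.0 0.0 [582. -49. 191.]
13 [-0.1   0.4   1.74 -0.    1.    1.05] 4.1 0.0 [585. -48. 193.]
```

Request:
step_arm(targets=[[[-0.233,-0.104,0.254,0,0,0,1],[-0.233,-0.104,0.254,0,0,0,1],[-0.233,-0.104,0.254,0,0,0,1],[-0.233,-0.104,0.254,0,0,0,1],[-0.233,-0.104,0.254,0,0,0,1]]])

```text
t: 35.58
ee_pos: [420.9, -120.9, 304.8]
orientation: [-2.703, -0.575, -1.12]
ft_force: [1.1, 0.1, 0.9]
width: 88.2
grasp_force: 0.0
```

Request:
step_arm(targets=[[[0,0,0.4,0,0,0,1],[0,0,0.4,0,0,0,1],[0.252,0.112,0.047,-0.352,0.791,0,1],[0.252,0.112,0.047,-0.352,0.791,0,1],[0.252,0.112,0.047,-0.352,0.791,0,1]]])

```text
t: 36.2
ee_pos: [459.4, -103.8, 351.7]
orientation: [-2.824, -0.601, -0.878]
ft_force: [-1.0, -0.5, -0.1]
width: 88.1
grasp_force: 0.0
```

Request:
step_arm(targets=[[[0.252,0.112,0.047,-0.352,0.791,0,1],[0.252,0.112,0.047,-0.352,0.791,0,1],[0.252,0.112,0.047,-0.352,0.791,0,1],[0.252,0.112,0.047,-0.352,0.791,0,1],[0.252,0.112,0.047,-0.352,0.791,0,1]]])

```text
t: 36.83
ee_pos: [522.3, -75.7, 363.2]
orientation: [-2.979, -0.634, -0.45]
ft_force: [0.3, 0.4, -0.8]
width: 87.8
grasp_force: 0.0
```

Request:
step_arm(targets=[[[0.252,0.112,0.047,-0.352,0.791,0,1],[0.252,0.112,0.047,-0.352,0.791,0,1],[0.252,0.112,0.047,-0.352,0.791,0,1],[0.252,0.112,0.047,-0.352,0.791,0,1],[0.252,0.112,0.047,-0.352,0.791,0,1]]])

```text
t: 37.45
ee_pos: [585.3, -47.7, 374.8]
orientation: [-3.073, -0.654, 0.004]
ft_force: [0.6, 0.1, -0.2]
width: 88.1
grasp_force: 0.0
```

```bash
python3 - <<'E'
from w import *
from scipy.spatial.transform import Rotation as R
np.set_printoptions(suppress=True,precision=3)
Rt=R.from_rotvec(o["orientation"]);print(o["ee_pos"],Rt.apply([0,0,1]),Rt.apply([0,1,0]),o["qpos"],o["t"])
pickle.dump(i,open("i9.pkl","wb"))
b=get_image("scene");b["intrinsics"]=np.array(b["intrinsics"]);P=b["pixels"].astype(int);red=(P[...,0]>55)&(P[...,0]>2.2*P[...,1]);red[:170]=0;red[240:]=0
red[:,:285]=0;red[:,340:]=0
m=red[:,:];vs,us=np.where(m);
for u in(302,306,310,314,318):
    r=np.where(m[:,u])[0];print(u,r.min() if len(r) else None,r.max() if len(r) else None)
for r in range(195,232,5):
    q=np.where(m[r])[0];print(r,q.min(),q.max(),(q.min()+q.max())/2) if len(q) else None
for z in(94,96,99,158,163):print(z,proj(b,[585,-47.8,z]))
# wrist: red & black button
m,s,c=comp(((p[...,0]>70)&(p[...,0]>2.2*p[...,1])).astype(np.uint8),(256,150)) if 0 else (None,None,None)
redw=((p[...,0]>70)&(p[...,0]>2.5*p[...,1])&(p[...,0]>2.2*p[...,2]));n,l,s,c=cv2.connectedComponentsWithStats(redw.astype(np.uint8))
for k in np.argsort(-s[1:,4])[:4]+1: print(s[k],c[k])
print("pred top centre",proj(i,[585,-47.8,160]),proj(i,[585,-47.8,95]))
E
```

```text
ee [586.9 -47.2 375.3] [ 3.1  0.7 -0. ] [-0.1  0.4  1.7 -0.   1.   1.1]
[586.866 -47.21  375.294] [-0.002 -0.001 -1.   ] [ 0.407 -0.913  0.   ] [-0.1    0.406  1.734 -0.002  1.003  1.052] 37.5
302 191 229
306 190 230
310 190 230
314 190 230
318 192 229
195 297 323 310.0
200 296 323 309.5
205 296 323 309.5
210 296 322 309.0
215 296 322 309.0
220 296 322 309.0
225 296 322 309.0
230 303 316 309.5
94 (np.float64(309.0620781040733), np.float64(224.03442019133846))
96 (np.float64(309.1094733113082), np.float64(223.13718321081663))
99 (np.float64(309.18073939248916), np.float64(221.78789438724965))
158 (np.float64(310.62585243990543), np.float64(194.387603062873))
163 (np.float64(310.7522510763352), np.float64(191.98738339915428))
[ 224  166   70   82 2086] [258.383 197.756]
pred top centre (np.float64(259.7977116867401), np.float64(218.5170435281011)) (np.float64(259.5947733299511), np.float64(191.29395792976874))
```

Request:
step_arm(targets=[[[0,0,-0.3,0,0,0,1],[0,0,-0.4,0,0,0,1],[0,0,-0.4,0,0,0,1],[0,0,-0.28,0,0,0,1],[0,0,0,0,0,0,1]]])

```text
t: 38.17
ee_pos: [584.2, -48.1, 304.4]
orientation: [-3.071, -0.653, 0.004]
ft_force: [0.4, -0.2, 0.6]
width: 88.0
grasp_force: 0.0
```

Request:
step_arm(targets=[[[0,0,0,0,0,0,1],[0,0,0,0,0,0,0.4],[0,0,0,0,0,0,0.4],[0,0,0,0,0,0,0.4],[0,0,0,0,0,0,0.4]]])

```text
t: 38.8
ee_pos: [585.2, -47.9, 306.1]
orientation: [-3.072, -0.654, -0.001]
ft_force: [-0.0, -0.5, 0.3]
width: 53.9
grasp_force: 30.0
```

```bash
python3 -c "
from h import *
np.set_printoptions(suppress=True,precision=2)
for _ in range(2):
  get_image('wrist');o=readout.get_obs();print(o['ee_pos'],o['ft_force'],o['moment'],o['width'],o['qpos'])"
```

```text
[585.18 -47.94 306.12] [ 0.34 -0.11  0.65] [-0.06  0.2  -0.06] 53.79616035713852 [-0.1   0.5   1.78  0.    0.86  1.05]
[585.2  -47.93 306.12] [-0.53  0.4   1.64] [-0.05  0.22 -0.01] 53.81408090601526 [-0.1   0.5   1.78  0.    0.86  1.05]
```

Request:
step_arm(targets=[[[0,0,0,0,0,0.8,0.4],[0,0,0,0,0,0.8,0.4],[0,0,0,0,0,0.8,0.4],[0,0,0,0,0,0.8,0.4],[0,0,0,0,0,0.8,0.4]]])

```text
t: 39.52
ee_pos: [586.4, -46.8, 306.6]
orientation: [-2.951, -1.069, -0.009]
ft_force: [6.6, 11.3, -0.7]
width: 55.6
grasp_force: 31.9
```

```bash
cat > s.py <<'E'
from h import *
np.set_printoptions(suppress=True,precision=2)
o=readout.get_obs();a=o["orientation"];print(o['ee_pos'],o['ft_force'],o['moment'],o['width'],"j6",o['qpos'][5],"yhead",np.degrees(2*np.arctan2(a[1],a[0]))-90,o["t"])
E
python3 s.py
```

```text
[586.37 -46.82 306.58] [ 6.65 11.31 -0.68] [ 2.11 -1.05 -1.81] 55.557434574937695 j6 0.7706183835775798 yhead -410.18875812907436 39.525
```

Request:
step_arm(targets=[[[0,0,0,0,0,0,1],[0,0,0,0,0,0,1],[0,0,0,0,0,0,1],[0,0,0,0,0,0,1],[0,0,0,0,0,0,1]]])

```text
t: 40.15
ee_pos: [585.1, -48.1, 305.9]
orientation: [-2.951, -1.075, 0.0]
ft_force: [0.2, -0.1, 0.3]
width: 87.8
grasp_force: 0.0
```

```bash
python3 s.py; cat > nz.py <<'E'
from m import *
b=get_image("scene");b["intrinsics"]=np.array(b["intrinsics"]);P=b["pixels"].astype(int);I0=pickle.load(open("i8.pkl","rb"))["scene"]["pixels"].astype(int)
R_=lambda P:(P[...,0]>55)&(P[...,0]>2.2*P[...,1])
m=R_(P);print([(150+np.where(m[150:245,u])[0]).max() for u in range(300,320,2)])
# subpixel bottom edge: redness profile at central columns
for X in(I0,P):
    d=(X[...,0]-X[...,1])[:,306:315].mean(1);print(d[196:240].round(0).astype(int).tolist())
E
python3 nz.py
```

```text
[585.1  -48.05 305.88] [ 0.19 -0.13  0.3 ] [-0.02  0.11 -0.04] 87.8007337068306 j6 0.7696915208293104 yhead -409.98572375045 40.15
[np.int64(228), np.int64(229), np.int64(230), np.int64(230), np.int64(230), np.int64(230), np.int64(230), np.int64(230), np.int64(230), np.int64(229)]
[78, 70, 93, 92, 91, 92, 92, 92, 39, 5, 4, 5, 6, 2, 1, 1, 1, 1, 1, 1, 1, 1, 1, 2, 1, 1, 1, 2, 1, 1, 1, 1, 1, 1, 1, 1, 1, 2, 2, 2, 1, 1, 1, 1]
[1, 2, 1, 51, 100, 98, 95, 93, 93, 93, 93, 56, 92, 94, 93, 93, 93, 93, 92, 93, 93, 93, 93, 93, 93, 93, 93, 81, 69, 93, 93, 94, 93, 93, 91, 12, 1, 1, 2, 2, 1, 1, 1, 1]
```

Request:
step_arm(targets=[[[0,0,0,0,0,-0.6,1],[0,0,0,0,0,-0.6,1],[0,0,0,0,0,0,0.4],[0,0,0,0,0,0,0.4],[0,0,0,0,0,0,0.4]]])

```text
t: 40.83
ee_pos: [585.1, -48.0, 305.9]
orientation: [-2.994, -0.951, -0.0]
ft_force: [0.2, 0.1, -0.2]
width: 61.4
grasp_force: 0.0
```

```bash
python3 s.py
```

```text
[585.13 -47.96 305.9 ] [ 0.15  0.09 -0.21] [-0.04  0.11  0.02] 61.35468380674271 j6 0.852962902744102 yhead -414.75146813813626 40.825
```

Request:
step_arm(targets=[[[0,0,0,0,0,0,0.4],[0,0,-0.005,0,0,-1,0.4],[0,0,-0.005,0,0,-1,0.4],[0,0,-0.005,0,0,-1,0.4],[0,0,-0.005,0,0,-1,0.4]]])

```text
t: 41.45
ee_pos: [585.2, -48.0, 304.9]
orientation: [-3.098, -0.521, -0.001]
ft_force: [0.3, -0.7, -1.5]
width: 55.5
grasp_force: 30.0
```

```bash
python3 s.py
```

```text
[585.22 -47.99 304.93] [ 0.3  -0.74 -1.47] [-0.11  0.17  0.01] 55.542317700084546 j6 1.1347484585603258 yhead -430.8919615667462 41.45
```

Request:
step_arm(targets=[[[0,0,-0.005,0,0,-1,0.4],[0,0,-0.005,0,0,-1,0.4],[0,0,-0.005,0,0,-1,0.4],[0,0,-0.005,0,0,-1,0.4],[0,0,-0.005,0,0,-1,0.4]]])

```text
t: 42.08
ee_pos: [585.1, -48.0, 303.5]
orientation: [-3.141, 0.025, -0.0]
ft_force: [-0.4, 0.2, -1.2]
width: 55.1
grasp_force: 30.0
```

```bash
python3 s.py; python3 nz.py
```

```text
[585.09 -48.   303.54] [-0.44  0.19 -1.25] [-0.01  0.13 -0.01] 55.11608372497242 j6 1.4838663208746985 yhead 269.10232923005043 42.075
[np.int64(229), np.int64(230), np.int64(231), np.int64(231), np.int64(231), np.int64(231), np.int64(231), np.int64(231), np.int64(231), np.int64(230)]
[78, 70, 93, 92, 91, 92, 92, 92, 39, 5, 4, 5, 6, 2, 1, 1, 1, 1, 1, 1, 1, 1, 1, 2, 1, 1, 1, 2, 1, 1, 1, 1, 1, 1, 1, 1, 1, 2, 2, 2, 1, 1, 1, 1]
[1, 1, 3, 2, 21, 97, 99, 92, 92, 91, 92, 92, 71, 86, 92, 92, 92, 92, 92, 92, 91, 92, 92, 91, 92, 93, 93, 92, 88, 68, 93, 92, 93, 92, 92, 93, 24, 2, 2, 2, 1, 1, 1, 1]
```

Request:
step_arm(targets=[[[0,0,-0.005,0,0,-1,0.4],[0,0,-0.005,0,0,-1,0.4],[0,0,-0.005,0,0,-1,0.4],[0,0,-0.005,0,0,-1,0.4],[0,0,-0.005,0,0,-1,0.4]]])

```text
t: 42.75
ee_pos: [585.0, -47.9, 302.2]
orientation: [-3.089, 0.568, 0.0]
ft_force: [0.5, -0.4, -1.6]
width: 55.3
grasp_force: 30.0
```

```bash
python3 s.py
```

```text
[584.99 -47.92 302.2 ] [ 0.52 -0.36 -1.63] [ 0.05  0.13 -0.01] 55.29617003243359 j6 1.8318821521052182 yhead 249.17115854986338 42.75
```

Request:
step_arm(targets=[[[0,0,-0.005,0,0,-0.8,0.4],[0,0,-0.005,0,0,-0.8,0.4],[0,0,-0.005,0,0,-0.8,0.4],[0,0,0,0,0,0,0.4],[0,0,0,0,0,0,0.4]]])

```text
t: 43.38
ee_pos: [585.0, -47.9, 301.5]
orientation: [-3.032, 0.821, 0.0]
ft_force: [-0.3, 0.5, -1.9]
width: 55.2
grasp_force: 30.0
```

```bash
python3 s.py
```

```text
[585.02 -47.95 301.5 ] [-0.32  0.47 -1.85] [0.   0.13 0.03] 55.20577577140986 j6 1.9969411515174933 yhead 239.7128489494683 43.375
```

Request:
step_arm(targets=[[[0,0,-0.005,0,0,-0.7,0.4],[0,0,-0.005,0,0,-0.7,0.4],[0,0,-0.005,0,0,-0.7,0.4],[0,0,0,0,0,0,0.4],[0,0,0,0,0,0,0.4]]])

```text
t: 44.0
ee_pos: [585.1, -47.8, 301.0]
orientation: [-2.964, 1.041, -0.0]
ft_force: [-0.9, 2.4, 1.2]
width: 55.4
grasp_force: 30.0
```

```bash
python3 s.py; python3 nz.py
```

```text
[585.06 -47.79 301.  ] [-0.88  2.44  1.21] [0.43 0.38 0.01] 55.442439421828446 j6 2.1438119996226863 yhead 231.30117582514998 44.0
[np.int64(230), np.int64(231), np.int64(232), np.int64(232), np.int64(233), np.int64(232), np.int64(232), np.int64(232), np.int64(232), np.int64(232)]
[78, 70, 93, 92, 91, 92, 92, 92, 39, 5, 4, 5, 6, 2, 1, 1, 1, 1, 1, 1, 1, 1, 1, 2, 1, 1, 1, 2, 1, 1, 1, 1, 1, 1, 1, 1, 1, 2, 2, 2, 1, 1, 1, 1]
[9, 10, 10, 10, 11, 19, 67, 77, 73, 70, 71, 71, 71, 64, 70, 70, 70, 68, 68, 68, 69, 66, 67, 67, 68, 78, 90, 90, 90, 89, 71, 91, 90, 90, 91, 91, 91, 42, 3, 2, 0, 1, 1, 1]
```

Request:
step_arm(targets=[[[0,0,0,0,0,-0.7,0.4],[0,0,0,0,0,-0.7,0.4],[0,0,0,0,0,0,0.4],[0,0,0,0,0,0,0.4],[0,0,0,0,0,0,0.4]]])

```text
t: 44.68
ee_pos: [585.6, -48.3, 301.1]
orientation: [-2.909, 1.185, -0.003]
ft_force: [2.9, -4.1, -3.7]
width: 54.2
grasp_force: 29.8
```

```bash
python3 s.py
```

```text
[585.56 -48.27 301.08] [ 2.94 -4.09 -3.66] [-0.7  -0.59  0.28] 54.222254781233225 j6 2.2421830317818823 yhead 225.67607061268427 44.675
```

Request:
step_arm(targets=[[[0,0,0,0,0,-0.7,0.4],[0,0,0,0,0,-0.7,0.4],[0,0,0,0,0,0,0.4],[0,0,0,0,0,0,0.4],[0,0,0,0,0,0,0.4]]])

```text
t: 45.3
ee_pos: [585.3, -48.0, 301.2]
orientation: [-2.848, 1.325, -0.002]
ft_force: [2.2, -2.6, 1.3]
width: 54.0
grasp_force: 30.4
```

```bash
python3 s.py
```

```text
[585.3  -48.02 301.18] [ 2.25 -2.61  1.28] [-0.54 -0.36  1.38] 53.97299481755992 j6 2.339774947286262 yhead 220.0987626869042 45.3
```

Request:
step_arm(targets=[[[0,0,0,0,0,-0.7,0.4],[0,0,0,0,0,0,0.4],[0,0,0,0,0,0,0.4],[0,0,0,0,0,0,0.4],[0,0,0,0,0,0,0.4]]])

```text
t: 45.92
ee_pos: [585.5, -48.3, 301.3]
orientation: [-2.815, 1.395, -0.003]
ft_force: [2.9, -3.9, 0.2]
width: 54.7
grasp_force: 30.8
```

```bash
python3 s.py; python3 nz.py
```

```text
[585.49 -48.28 301.32] [ 2.94 -3.86  0.23] [-0.77 -0.36  1.48] 54.68402653771545 j6 2.3888125915197196 yhead 217.2902467507791 45.925
[np.int64(231), np.int64(231), np.int64(232), np.int64(233), np.int64(233), np.int64(232), np.int64(232), np.int64(232), np.int64(232), np.int64(231)]
[78, 70, 93, 92, 91, 92, 92, 92, 39, 5, 4, 5, 6, 2, 1, 1, 1, 1, 1, 1, 1, 1, 1, 2, 1, 1, 1, 2, 1, 1, 1, 1, 1, 1, 1, 1, 1, 2, 2, 2, 1, 1, 1, 1]
[27, 27, 27, 27, 27, 29, 47, 52, 50, 50, 50, 50, 50, 50, 49, 50, 50, 50, 48, 48, 48, 48, 48, 48, 48, 83, 90, 91, 91, 90, 65, 91, 92, 91, 91, 91, 91, 44, 2, 2, 1, 1, 1, 1]
```

The nut is seated: the stop is solid at 1.5 N·m, and its open end is at about 88.6 mm. I'll release and withdraw.

Request:
step_arm(targets=[[[0,0,0,0,0,0.5,1],[0,0,0,0,0,0,1],[0,0,0,0,0,0,1],[0,0,0,0,0,0,1],[0,0,0,0,0,0,1]]])

```text
t: 46.6
ee_pos: [585.1, -47.9, 300.9]
orientation: [-2.838, 1.347, -0.0]
ft_force: [-0.1, -0.0, 0.7]
width: 87.6
grasp_force: 0.0
```

Request:
step_arm(targets=[[[0,0,0.3,0,0,0,1],[0,0,0.5,0,0,0,1],[0,0,0.6,0,0,0,1],[0,0,0.6,0,0,0,1],[0,0,0,0,0,0,1]]])

```text
t: 47.22
ee_pos: [585.8, -48.0, 404.3]
orientation: [-2.836, 1.346, -0.01]
ft_force: [-0.7, 0.6, -0.8]
width: 87.9
grasp_force: 0.0
```

```bash
python3 s.py; python3 nz.py | head -1
```

```text
[585.84 -47.99 404.29] [-0.69  0.59 -0.79] [0.05 0.16 0.01] 87.90908439714816 j6 2.354827099434786 yhead 219.22484313659385 47.225
[np.int64(231), np.int64(231), np.int64(232), np.int64(232), np.int64(233), np.int64(232), np.int64(232), np.int64(232), np.int64(232), np.int64(231)]
```

```bash
python3 -c "
from workcell import ctrl
print(ctrl.close_job())"
```

```text
the job is handed in; nothing more can be done
None
```

The lid is on the rotor and the nut is screwed down to its solid stop (about 88.6 mm measured, 88 mm nominal); I handed the job in at 47 s without touching the rack or beaker, but I viewed 11 pictures against the limit of 10, and the nut seems to have dropped in as I set it on, so backing it off met the stop within about 12°.

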